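Empty a covered scoop of brass balls into the crate

ROBOT

A 6-joint arm with a two-finger parallel gripper is mounted at the origin on the work surface. World frame = base frame: x ahead of the robot, y to its left, z up, the work surface at z = 0. Lengths are in m, angles in rad, forces in N, time in s.
With the tool pointing down it reaches from about 0.35 to 0.975 m from the base axis. Payload 4.9 kg.
Tool frame: the origin (TCP) lies midway between the tips of the shut fingers; the grasp point (between the pads) lies 19 mm behind it; z points along the fingers, y is the direction in which the jaws open and shut (so a half turn about z gives the same grasp; the last joint's range is limited). The gripper opens to 85 mm and grips with 20 to 120 N. Pads are 22 mm wide; open, the fingers measure 114 mm over their backs; the gripper's body (76 mm by 85 mm) begins 54 mm behind the grasp point. The pads swing forward as they close: fully open they stand 13 mm farther back than shut.
Start: joints at [1.11, 0.053, 1.613, -0, 1.476, -0.119], TCP at [0.209, 0.589, 0.231] pointing down, gripper open.
Joint ranges: [-3.01, 3.01], [-1.01, 2.22], [0.06, 2.58], [-1.02, 4.17], [0.09, 2.62], [-3.14, 3.14]. Speed limits (rad/s): [2.57, 2.57, 3.14, 3.14, 3.14, 3.14].

INTERFACE

Orientations are given as a rotation vector (axis times angle).
In Python, from station import ctrl gives the robot as it stands.
- The arm moves only by the tool apply_moves, never from a script. Its argument "rows" is a list of rows, each a list of 6 numbers: the shift along the tool's x, y, z in cm, then the turn, a rotation vector about the tool's x, y, z in units of 5 degrees (1.0 is 5 degrees). In form: [[x, y, z, rx, ry, rz], ...]. A call has 1 to 20 rows; each row is the pose to reach, as a shift and turn from the pose measured when the call began, along the tool's axes at that moment; what a row does not reach only later rows make up. A row lasts 1/10 s, in which the tool goes at most 50 mm and 8.59 degrees, less where a joint would pass 70% of its speed; a pose out of reach is approached as far as the arm can. A call with a gripper value outside its range is refused whole. "grip" is the closure, from 0 (fully open) to 1 (shut), set as the call begins (left out, the last holds). The fingers move at their own pace and stop on an object; "squeeze" is the grip in N (left out, the last holds). Time passes only in rows, so rows that repeat a pose let the fingers close. It gives the time, the measured TCP pose, the force and the opening at its end, in the units of the state.
- ctrl.get_obs(): the state, without advancing time (a new reading comes with each control period).
- ctrl.get_image(name): name is "side" or "top" or "wrist"; returns a dict with "color" (384x512x3 uint8, blue, green, red), "mtx" (3x3 intrinsics, pixels), "rvec" (rotation vector, rad) and "tvec" (3), from world to camera coordinates, as OpenCV has them. Camera axes: x right, y down, z forward; pixel columns grow to the right and rows downward; lengths in m; the calibration is good to about 2 mm. A picture is of the moment at which its call begins. There is no depth.
- ctrl.finish_job(): hands the job in, once; it reports no verdict.
The state is a dict: "t": time; "q": joint angles; "dq": joint speeds; "effort": joint torques, N m; "tool_pos": TCP position; "tool_rot": TCP orientation; "contact_force": force on the tool from outside, world axes, zero at the start; "wrist_torque": the same for the moment, N m; "opening": finger opening in m.
Only numpy, scipy, OpenCV 4.12 (cv2) and the standard library are available. Lean on these libraries where they do the work, as an engineer would, in place of code of your own. Each camera call takes 0.05 s, during which the arm holds its last target.

TASK

Pinch the scoop's orange lid tab and blue handle fin together so that the fingers hold the loose lid shut, carry the scoop like that to the dark steel rest beside the blue crate and stand it in the middle of the rest with its mouth towards the crate. Then slide the lid fully aside, pick the scoop up by its blue fin and tip all four brass balls into the blue crate, and finally stand the empty scoop upright in the middle of the rest again and let go. Leave the other things on the bench alone.

Things in the scene. Friction and masses are not known exactly. Their poses are not given: they have to be found in the camera images.
- scoop_center (a point): Covered steel scoop: box 150 long (its x) x 76 wide (y) x 50 high, about 0.3 kg empty, loose. Point on its centre line, half-way along, 50 above its underside (at the rim). +x points out of the mouth, +y is the way the lid slides open, +z up. Walls 3 to 4, floor 4.
- mouth (a point): Middle of the lip of the scoop's mouth, 75 ahead (+x) of scoop_center and 25 above the underside. A 21 degree ramp rises to it from the flat floor, so balls roll out when the mouth is tipped down 40 degrees or more (50 is sure). Axes as the scoop's.
- handle (a point): Grip centre of the blue upright fin fixed to the scoop: plate 26 long (scoop x), 8 thick (y), from 60 up to 106 above the underside. Point 15 behind scoop_center, on the centre line, 88 above the underside. It stands on an arm 8 wide running back from it just over the lid (arm top 60.5 above the underside) to a post on the rear wall (80 behind scoop_center). Axes as the scoop's.
- tab (a point): Grip centre of the lid's orange upright tab: plate 56 long (scoop x), 8 thick (y), from 54 up to 106 above the scoop's underside; point 88 above it. Lid shut: 10 to scoop +y of the fin's centre (faces 2 apart, 18 over both). It overhangs the fin by 15 at each end, so it can be gripped by its two ends (56 wide). Axes as the scoop's.
- lid (a joint): Loose flat clear lid with orange edges, 148 x 80 x 3, about 70 g, captive on top of the scoop (top 54 above the underside). Travel in m: 0 shut, 0.078 fully aside to scoop +y. Slides with about 0.1 N. Starts a little ajar; squeezing tab and fin together shuts it.
- rest (a point): Centre of the top of the dark steel rest, a fixed plate 155 (x) x 150 (y), 70 above the bench, joined to the crate. Its +x points to the crate; a scoop with the same axes has its mouth at the crate.
- cell (a point): Centre of the inner floor of the fixed blue crate, 6 above the bench; inside 165 (x) x 155 (y), walls 5 thick with the rim 64 above this floor (70 above the bench). Lies 166 from rest along +x; axes as the rest's.
- ball0_center (a point): Centre of a yellow brass ball, 28 in diameter, about 95 g, lying in the scoop at the start.
- ball1_center (a point): Centre of a yellow brass ball, 28 in diameter, about 95 g, lying in the scoop at the start.
- ball2_center (a point): Centre of a yellow brass ball, 28 in diameter, about 95 g, lying in the scoop at the start.
- ball3_center (a point): Centre of a yellow brass ball, 28 in diameter, about 95 g, lying in the scoop at the start.
- cards: Bystander: stack of white cut cards 88 x 63 x 45 high; origin under its centre.
- tin: Bystander: yellow grease tin, 64 diameter, 60 high; origin under its centre.
- handwheel: Bystander: black spare handwheel lying flat, 94 diameter, 49 high; origin under its centre.
- wrench: Bystander: steel wrench lying flat, 170 long along its x; origin under its middle.
Things that resemble listed ones, but are neither listed nor needed, are in the scene too. There is more than one size of the part that bears scoop_center; the job needs the largest.

How it is judged:
On the way, in this order (a step that is already met when the one before it is completed fails the run):
1. the scoop is lifted with the fingers pressing the lid's tab, lid shut to within 4 mm (height (world z) of scoop_center above 0.09 m and value of joint lid below 0.004 m and contact force between the fingers and lid above 0.5 N and angle between scoop_center's own z axis and vertical below 0.35 rad), for 0.2 s.
2. the scoop stands upright on the rest, mouth towards the crate within 30 degrees, the lid still shut to within 6 mm (x of scoop_center in the frame of rest between -0.045 and 0.045 m and y of scoop_center in the frame of rest between -0.045 and 0.045 m and z of scoop_center in the frame of rest between 0.043 and 0.057 m and angle between scoop_center's own z axis and vertical below 0.1 rad and value of joint lid below 0.006 m and horizontal distance between mouth and cell below 0.155 m and angle between the x axis of scoop_center and the x axis of rest, either way round below 0.52 rad and contact force between scoop and crate above 1 N), for 0.1 s.
3. the lid is slid at least 65 mm aside while the scoop stands on the rest (x of scoop_center in the frame of rest between -0.045 and 0.045 m and y of scoop_center in the frame of rest between -0.045 and 0.045 m and z of scoop_center in the frame of rest between 0.043 and 0.057 m and angle between scoop_center's own z axis and vertical below 0.1 rad and value of joint lid above 0.065 m), for 0.1 s.
4. the scoop is tipped by at least 30 degrees over the crate (angle between scoop_center's own z axis and vertical above 0.52 rad and horizontal distance between scoop_center and cell below 0.16 m), for 0.1 s.
At the end, for the whole second after the job is handed in: All four balls are inside the blue crate, and the scoop stands upright (within 6 degrees), released and still on the rest, its middle within 45 mm of the rest's centre along each of the rest's axes (x of ball0_center in the frame of cell between -0.085 and 0.085 m and y of ball0_center in the frame of cell between -0.08 and 0.08 m and z of ball0_center in the frame of cell between 0 and 0.05 m and x of ball1_center in the frame of cell between -0.085 and 0.085 m and y of ball1_center in the frame of cell between -0.08 and 0.08 m and z of ball1_center in the frame of cell between 0 and 0.05 m and x of ball2_center in the frame of cell between -0.085 and 0.085 m and y of ball2_center in the frame of cell between -0.08 and 0.08 m and z of ball2_center in the frame of cell between 0 and 0.05 m and x of ball3_center in the frame of cell between -0.085 and 0.085 m and y of ball3_center in the frame of cell between -0.08 and 0.08 m and z of ball3_center in the frame of cell between 0 and 0.05 m and x of scoop_center in the frame of rest between -0.045 and 0.045 m and y of scoop_center in the frame of rest between -0.045 and 0.045 m and z of scoop_center in the frame of rest between 0.043 and 0.057 m and angle between scoop_center's own z axis and vertical below 0.1 rad and linear speed of scoop below 0.02 m/s); the robot touches nothing.
It fails at once if the lid is more than 10 mm open while the scoop is lifted away from the rest and the crate (height (world z) of scoop_center above 0.08 m and horizontal distance between scoop_center and rest above 0.14 m and horizontal distance between scoop_center and cell above 0.16 m and value of joint lid above 0.01 m).
It fails at once if a bystander is moved more than 30 mm (distance of any of cards, tin, handwheel, wrench from where it was at the start of the episode above 0.03 m).
It also fails if it takes over 66 s, if anything falls off the work surface, if the arm or the gripper's body presses on something with over 40 N, if the wrist force passes 120 N, or if a joint passes its speed limit or range.

## Working session

There is one attempt and no reset: what is moved stays moved. The work goes in short steps, Python scripts to look and compute and a tool call to move; the robot and the scene stay as the last step left them, time stands still between calls to the robot, and variables do not carry over. Pictures are saved under pics/ and viewed, and the job is handed in when it is done.

Besides the shell and the picture viewer there is one more tool, called after "Call:" by a JSON object that holds its "api" and its "payload", one argument or row to a line. apply_moves: Moves the arm, as the interface text tells. Its arguments: {"type":"object","properties":{"rows":{"type":"array","items":{"type":"array","items":{"type":"number"}}},"grip":{"type":"number"},"squeeze":{"type":"number"}},"required":["rows"]}

```bash
mkdir -p pics; ls; cat > h.py <<'E'
import sys; sys.path.insert(0,'.')
from station import ctrl
import cv2, numpy as np
from scipy.spatial.transform import Rotation as R
def img(n,save=None):
    d=ctrl.get_image(n)
    if save: cv2.imwrite('pics/'+save+'.png',d['color'])
    return d
def ray(d,uv):
    Rm=cv2.Rodrigues(np.array(d['rvec'],float))[0]; t=np.array(d['tvec'],float).ravel()
    p=cv2.undistortPoints(np.array([[uv]],float),np.array(d['mtx']),None).ravel()
    return -Rm.T@t, Rm.T@np.array([p[0],p[1],1.])
def onz(d,uv,z):
    c,v=ray(d,uv); return c+v*(z-c[2])/v[2]
def proj(d,P):
    return cv2.projectPoints(np.array(P,float).reshape(-1,3),np.array(d['rvec'],float),np.array(d['tvec'],float),np.array(d['mtx']),None)[0].reshape(-1,2)
def cut(d,x0,y0,x1,y1,s,save):
    cv2.imwrite('pics/'+save+'.png',cv2.resize(d['color'][y0:y1,x0:x1],None,fx=s,fy=s,interpolation=cv2.INTER_CUBIC))
def tri(d1,uv1,d2,uv2):
    c1,v1=ray(d1,uv1);c2,v2=ray(d2,uv2)
    A=np.stack([v1,-v2],1); s=np.linalg.lstsq(A,c2-c1,rcond=None)[0]
    return (c1+v1*s[0]+c2+v2*s[1])/2, np.linalg.norm(c1+v1*s[0]-c2-v2*s[1])
E
python3 - <<'E'
from h import *
for n in ['side','top','wrist']:
    d=img(n,n+'0'); print(n,ray(d,(256,192)))
o=ctrl.get_obs(); print(o)
E
```

```text
pics
side (array([0.32111573, 0.6130472 , 0.59283718]), array([ 0.32429827, -0.66607623, -0.67174191]))
top (array([0.50417048, 0.10038064, 1.29723228]), array([ 0.08461376,  0.00915442, -0.9964398 ]))
wrist (array([0.14434901, 0.61195221, 0.37384405]), array([ 0.25649877, -0.08590495, -0.96274965]))
{'t': 0.15, 'q': array([ 1.10999563e+00,  5.32054135e-02,  1.61398001e+00,  4.24309346e-05,
        1.47598202e+00, -1.19000092e-01]), 'dq': array([-9.49767159e-04, -2.33658828e-03, -4.96773111e-03,  1.19460493e-03,
       -7.63974800e-05,  9.49368282e-04]), 'effort': array([ 2.89714999e-04, -3.94250822e+01, -3.70718300e+01, -1.23408736e-04,
        4.73622058e-03,  2.22927110e-05]), 'tool_pos': array([0.20926341, 0.58841624, 0.23034446]), 'tool_rot': array([-5.34212101e-01, -3.09534066e+00,  2.35111637e-03]), 'contact_force': array([0.1125105 , 0.63869814, 0.18011741]), 'wrist_torque': array([-0.02348782,  0.02054017, -0.05567115]), 'opening': 0.08526326688345438}
```

View pics/side0.png

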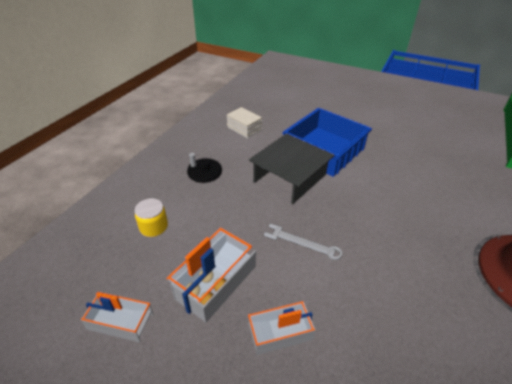

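View pics/top0.png

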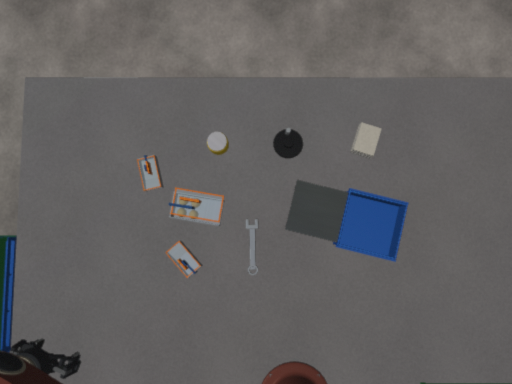

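View pics/wrist0.png

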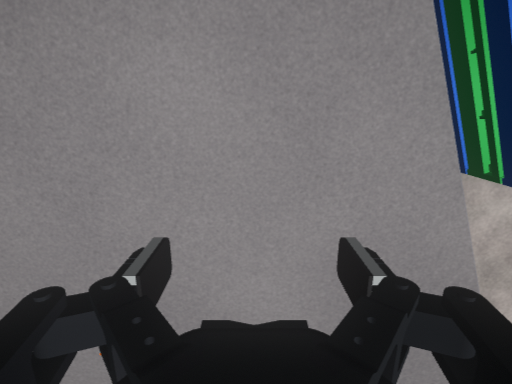

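The three scoops are visible in the top view: the largest at about px (196,206), the rest at (318,211), and the crate at (372,224). In the side view the largest scoop is at about px (212,270). I'll zoom in next.

```bash
python3 - <<'E'
from h import *
d=img('top'); cut(d,120,130,270,290,5,'t1'); cut(d,270,160,420,280,5,'t2')
s=img('side'); cut(s,70,220,330,350,3,'s1'); cut(s,230,90,390,210,5,'s2')
for uv in [(196,206),(318,211),(372,224),(0,0),(511,0),(217,143),(288,144)]: print(uv,onz(d,uv,0.07).round(3))
E
```

```text
(196, 206) [0.567 0.286 0.07 ]
(318, 211) [ 0.553 -0.069  0.07 ]
(372, 224) [ 0.515 -0.225  0.07 ]
(0, 0) [1.195 0.893 0.07 ]
(511, 0) [ 1.197 -0.666  0.07 ]
(217, 143) [0.754 0.227 0.07 ]
(288, 144) [0.751 0.017 0.07 ]
```

```bash
sleep 0
```

```text
(no output)
```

View pics/t1.png

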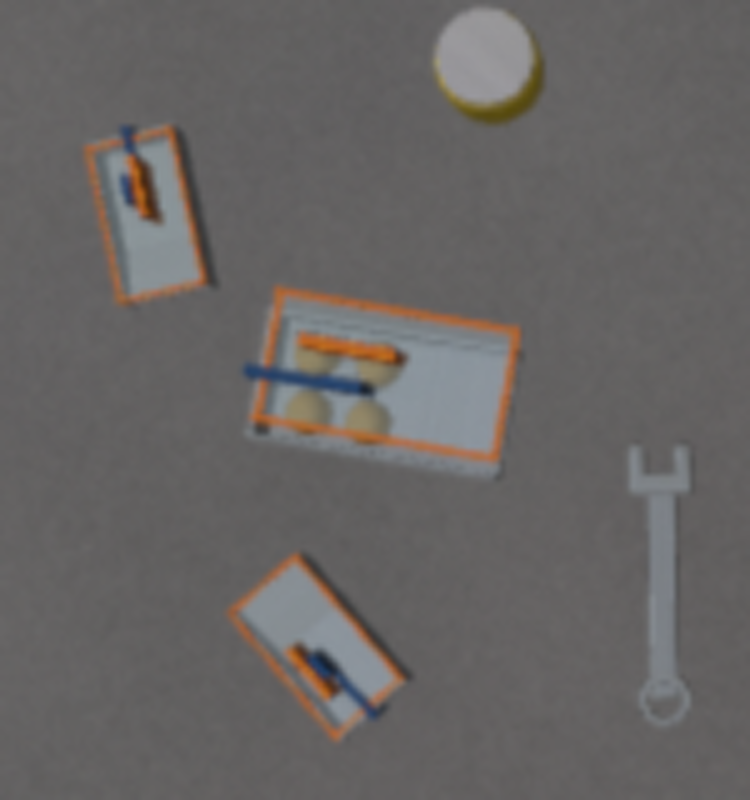

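View pics/t2.png

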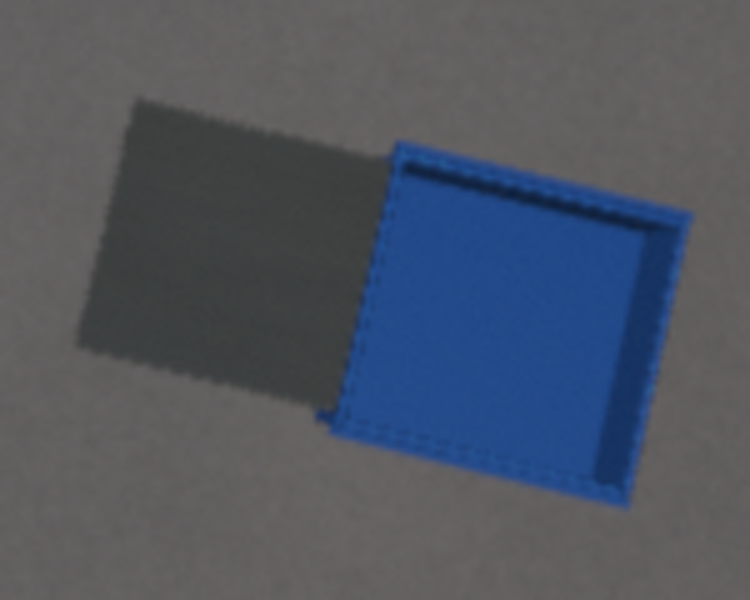

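View pics/s1.png

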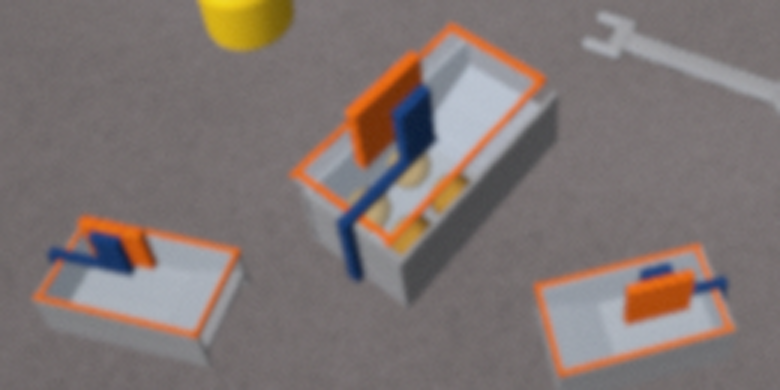

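View pics/s2.png

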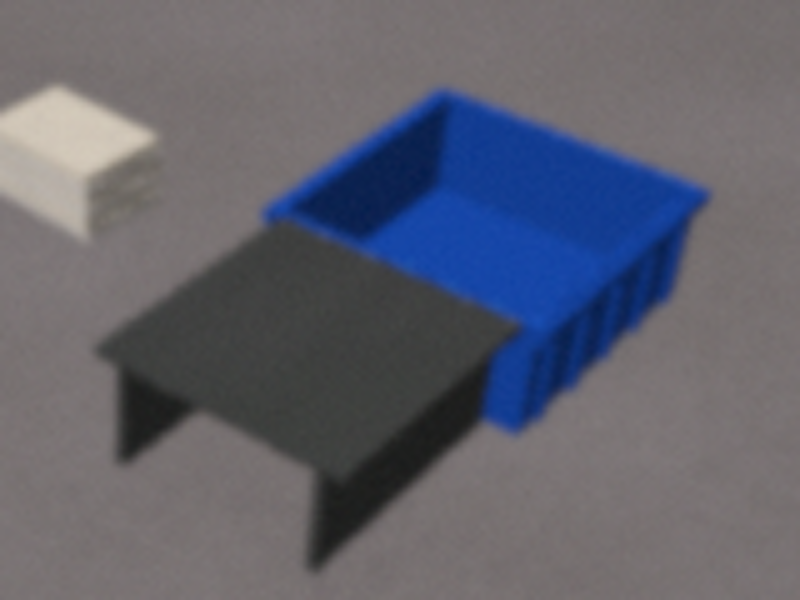

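The mouth points right in the top view, and the arm and post are on the left. Next I compute the poses of the scoop, fin, tab and rest.

```bash
python3 - <<'E'
from h import *
d=img('top'); s=img('side')
f=lambda p:(p[0]/5+120-.4,p[1]/5+130-.4)
print('lid TL TR BR BL'); L=np.array([onz(d,f(p),.054) for p in [(278,292),(520,330),(497,460),(255,420)]]);print(L.round(4),L.mean(0).round(4))
e=L[1]-L[0]+L[2]-L[3]; print('ang',np.degrees(np.arctan2(e[1],e[0])))
# masks for tab / fin tops
g=lambda p:(p[0]/5+270-.4,p[1]/5+160-.4)
Q=np.array([onz(d,g(p),.07) for p in [(138,98),(392,157),(332,408),(78,348)]]);print('rest',Q.round(4),Q.mean(0).round(4))
e=Q[1]-Q[0]+Q[2]-Q[3]; print('ang',np.degrees(np.arctan2(e[1],e[0])))
C=np.array([onz(d,g(p),.07) for p in [(400,143),(692,215),(628,505),(332,433)]]);print('crate',C.round(4),C.mean(0).round(4))
e=C[1]-C[0]+C[2]-C[3]; print('ang',np.degrees(np.arctan2(e[1],e[0])))
# fin top corners in side: s1 scale 3 offset 70,220 ; in top
h=lambda p:(p[0]/3+70-.33,p[1]/3+220-.33)
print('fin top front',tri(s,h((431,88)),d,f((373,388))))
print('tab top front',tri(s,h((419,56)),d,f((402,352))), 'tab rear', tri(s,h((349,107)),d,f((300,338))))
E
```

```text
lid TL TR BR BL
[[0.6215 0.3513 0.054 ]
 [0.599  0.2077 0.054 ]
 [0.5222 0.2206 0.054 ]
 [0.5457 0.3634 0.054 ]] [0.5721 0.2857 0.054 ]
ang -99.10670636527377
rest [[ 0.6461 -0.0091  0.07  ]
 [ 0.6115 -0.1574  0.07  ]
 [ 0.4657 -0.1201  0.07  ]
 [ 0.5001  0.0268  0.07  ]] [ 0.5559 -0.065   0.07  ]
ang -103.17765499829041
crate [[ 0.6197 -0.1623  0.07  ]
 [ 0.5776 -0.332   0.07  ]
 [ 0.4102 -0.2899  0.07  ]
 [ 0.4513 -0.1198  0.07  ]] [ 0.5147 -0.226   0.07  ]
ang -103.7578015181557
fin top front (array([0.56248152, 0.28778312, 0.09428786]), np.float64(0.0003438343671614226))
tab top front (array([0.58227559, 0.27094903, 0.09509883]), np.float64(0.0020887582759149754)) tab rear (array([0.59060579, 0.32794363, 0.10619242]), np.float64(0.0005453459258400516))
```

```bash
cat >> h.py <<'E'
def down(yaw_y):
    "tool pointing down, tool y at azimuth yaw_y deg"
    a=np.radians(yaw_y); y=np.array([np.cos(a),np.sin(a),0]); z=np.array([0,0,-1.]); x=np.cross(y,z)
    return R.from_matrix(np.stack([x,y,z],1))
def delta(p,Rt,n=1):
    o=ctrl.get_obs(); R0=R.from_rotvec(o['tool_rot']); 
    dp=R0.inv().apply(np.array(p)-o['tool_pos'])*100
    rv=np.degrees((R0.inv()*Rt).as_rotvec())/5
    for i in range(1,n+1): print(np.r_[dp,rv].round(3)*i/n if n>1 else np.r_[dp,rv].round(3))
    return np.r_[dp,rv]
def st():
    o=ctrl.get_obs(); M=R.from_rotvec(o['tool_rot']).as_matrix()
    print('t',round(o['t'],2),'p',o['tool_pos'].round(4),'q',o['q'].round(3),'yaz',np.degrees(np.arctan2(M[1,1],M[0,1])).round(2),'zax',M[:,2].round(3),'F',o['contact_force'].round(1),'T',o['wrist_torque'].round(2),'open',round(o['opening'],4))
    return o
E
python3 - <<'E'
from h import *
st(); delta((.5745,.300,.20),down(-9.1))
E
```

```text
t 0.35 p [0.2094 0.5887 0.231 ] q [ 1.11   0.053  1.613  0.     1.476 -0.119] yaz 70.42 zax [-0. -0. -1.] F [-0.6 -0.5  0.5] T [ 0.02 -0.   -0.06] open 0.0854
[-4.4074e+01 -1.4962e+01  3.1040e+00 -6.0000e-03  3.0000e-03  1.5904e+01]
```

Call:
{"api": "apply_moves", "payload": {
  "rows": [
    [-3.7,-1.2,0,0,0,1.3],
    [-7.4,-2.5,0,0,0,2.6],
    [-11,-3.7,0,0,0,4],
    [-14.7,-5,0,0,0,5.3],
    [-18.4,-6.2,0,0,0,6.6],
    [-22,-7.5,0,0,0,8],
    [-25.7,-8.7,0.5,0,0,9.3],
    [-29.4,-10,1,0,0,10.6],
    [-33,-11.2,1.5,0,0,12],
    [-36.7,-12.5,2,0,0,13.3],
    [-40.4,-13.7,2.5,0,0,14.6],
    [-44.1,-15,3.1,0,0,15.9],
    [-44.1,-15,3.1,0,0,15.9],
    [-44.1,-15,3.1,0,0,15.9]
  ]
}}

```text
t: 1.75
tool_pos: [0.5748, 0.299, 0.1996]
tool_rot: [-2.391, -2.037, 0.002]
contact_force: [-0.2, 0.8, 1.7]
opening: 0.0851
```

```bash
python3 - <<'E'
from h import *
st(); img('wrist','w1'); d=img('side','sd1')
E
```

```text
t 1.75 p [0.5748 0.299  0.1996] q [0.365 0.127 1.587 0.    1.429 0.524] yaz -9.13 zax [-0.001 -0.    -1.   ] F [-0.2  0.8  1.7] T [-0.04  0.02  0.03] open 0.0851
```

View pics/w1.png

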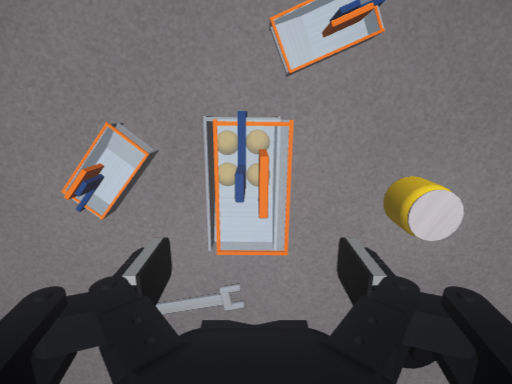

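View pics/sd1.png

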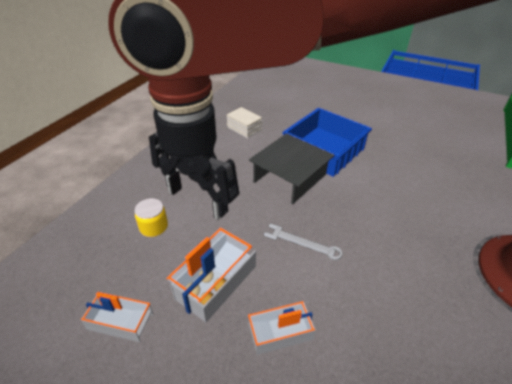

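```bash
python3 - <<'E'
from h import *
w=img('wrist'); cut(w,190,90,320,270,4,'w1z')
o=ctrl.get_obs(); p=o['tool_pos']
for z in [.2,.1,.0]: print(z,proj(w,[p[0],p[1],z]))
x=np.array([-.158,-.987,0]); y=np.array([.987,-.158,0])
print(ray(w,(256,192)))
E
```

```text
0.2 [[253.5749062  241.07233527]]
0.1 [[253.73370402 192.47639589]]
0.0 [[253.80512061 170.6212064 ]]
(array([0.58497648, 0.36867326, 0.34386359]), array([-0.03548372, -0.26863639, -0.96261808]))
```

View pics/w1z.png

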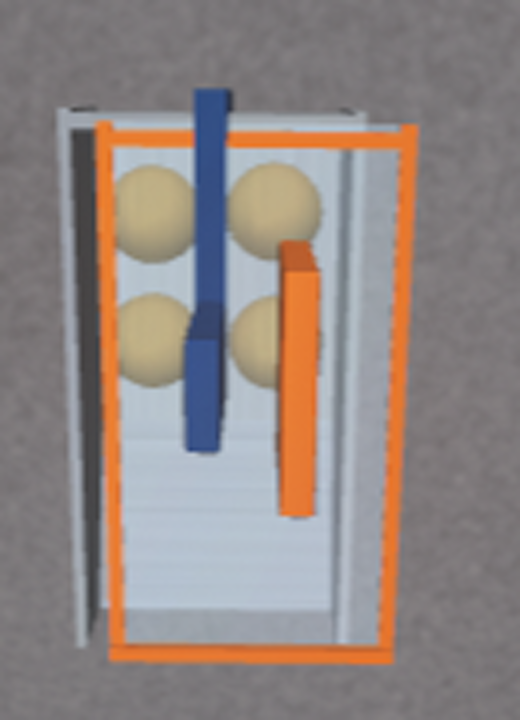

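```bash
python3 - <<'E'
from h import *
w=img('wrist'); o=ctrl.get_obs(); p=o['tool_pos']; M=R.from_rotvec(o['tool_rot']).as_matrix()
f=lambda q:(q[0]/4+190-.4,q[1]/4+90-.4)
for n,c in dict(fin=[(187,337),(222,337),(187,452),(219,452)],tab=[(284,270),(319,270),(281,516),(315,516)]).items():
    P=np.array([onz(w,f(q),.106) for q in c]); m=P.mean(0)
    print(n,m.round(4),((m-p)@M).round(4), 'long dir',np.degrees(np.arctan2(*(P[2]+P[3]-P[0]-P[1])[[1,0]])).round(2), 'len',np.linalg.norm(P[2]-P[0]).round(4),'wid',np.linalg.norm(P[1]-P[0]).round(4))
P=np.array([onz(w,f(q),.054) for q in [(104,130),(410,130),(388,655),(116,655)]]);print('lid',P.mean(0),np.degrees(np.arctan2(*(P[2]+P[3]-P[0]-P[1])[[1,0]])))
E
```

```text
fin [0.5632 0.3079 0.106 ] [ 0.0055 -0.0117  0.0945] long dir -100.48 len 0.0261 wid 0.0076
tab [0.5839 0.3042 0.106 ] [0.0052 0.0094 0.0945] long dir -99.21 len 0.0559 wid 0.0075
lid [0.5712046  0.28840586 0.054     ] -99.5829601639045
```

Call:
{"api": "apply_moves", "payload": {
  "rows": [
    [0.4,-0.1,2,0,0,0],
    [0.4,-0.1,4,0,0,0],
    [0.4,-0.1,6,0,0,0],
    [0.4,-0.1,8,0,0,0],
    [0.4,-0.1,10,0,0,0],
    [0.4,-0.1,11.5,0,0,0],
    [0.4,-0.1,13,0,0,0],
    [0.4,-0.1,13,0,0,0],
    [0.4,-0.1,13,0,0,0]
  ],
  "grip": 0
}}

```text
t: 2.85
tool_pos: [0.5735, 0.3049, 0.0706]
tool_rot: [2.388, 2.041, 0.0]
contact_force: [0.2, 0.1, 0.1]
opening: 0.0851
```

```bash
python3 - <<'E'
from h import *
st(); img('wrist','w2'); d=img('side'); cut(d,120,160,300,330,4,'sd2')
E
```

```text
t 2.85 p [0.5735 0.3049 0.0706] q [ 0.374  0.252  1.673 -0.     1.217  0.53 ] yaz -8.95 zax [ 0. -0. -1.] F [0.2 0.1 0.1] T [-0.04 -0.    0.01] open 0.0851
```

View pics/w2.png

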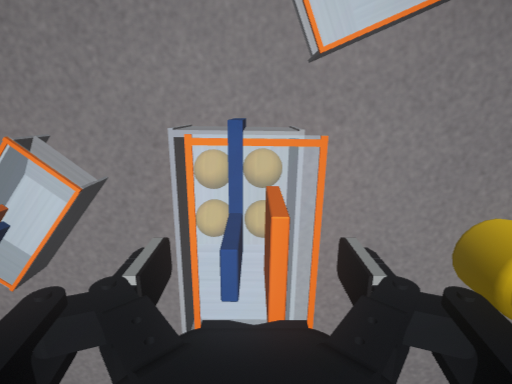

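View pics/sd2.png

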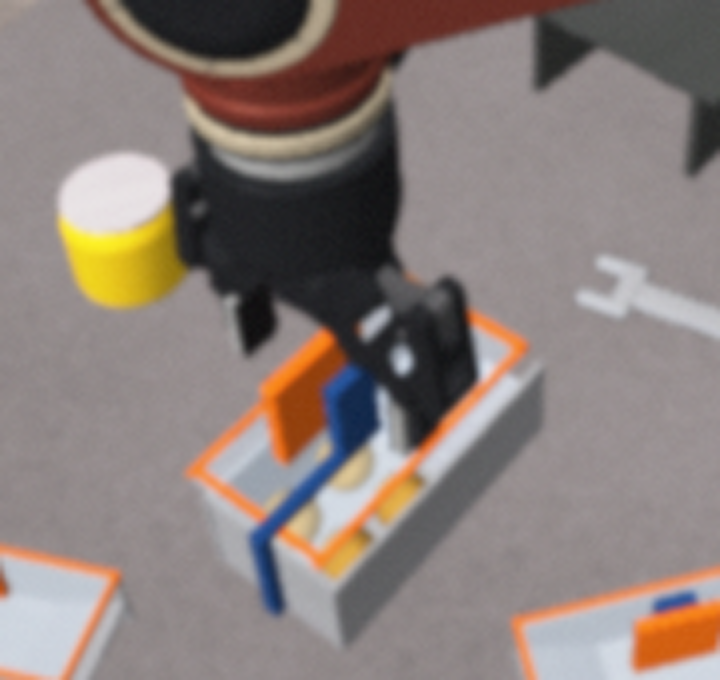

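```bash
python3 - <<'E'
from h import *
w=img('wrist'); cut(w,160,170,360,340,4,'w2z'); s=img('side')
o=ctrl.get_obs(); p=o['tool_pos'].copy(); M=R.from_rotvec(o['tool_rot']).as_matrix(); p[2]=.106
for dx in (-.013,0,.013): print(dx, [proj(w,p+M[:,0]*dx+M[:,1]*dy)[0].round(1) for dy in(-.0115,.0095)])
E
```

```text
-0.013 [array([228.9, 300.9]), array([275. , 300.8])]
0 [array([228.2, 275.7]), array([275.6, 275.7])]
0.013 [array([227.4, 249.1]), array([276.2, 249.1])]
```

View pics/w2z.png

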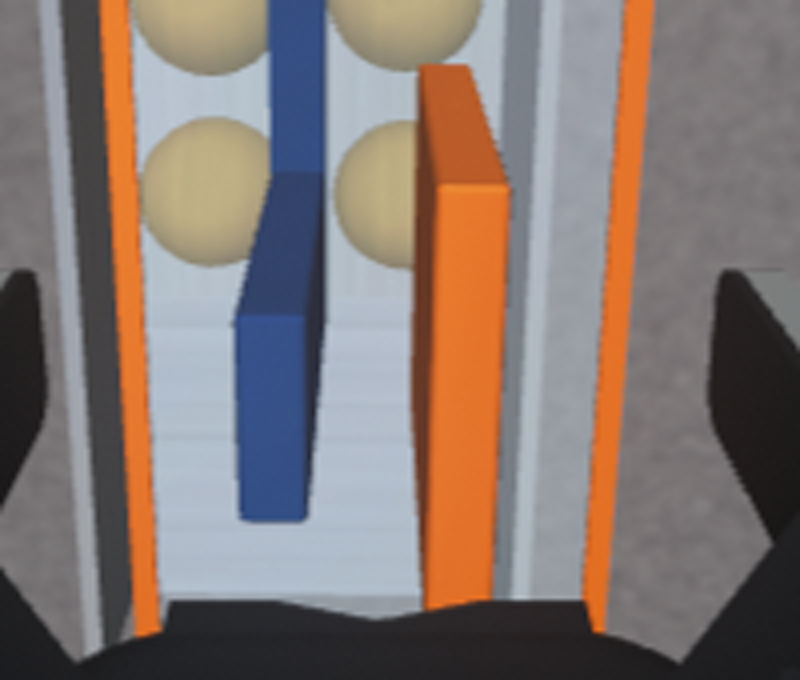

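Fin rows 249–300 match the predicted rows exactly, so the alignment is good. Closing the fingers.

Call:
{"api": "apply_moves", "payload": {
  "rows": [
    [0,0,0,0,0,0],
    [0,0,0,0,0,0],
    [0,0,0,0,0,0],
    [0,0,0,0,0,0],
    [0,0,0,0,0,0],
    [0,0,0,0,0,0],
    [0,0,0,0,0,0],
    [0,0,0,0,0,0],
    [0,0,0,0,0,0],
    [0,0,0,0,0,0]
  ],
  "grip": 1,
  "squeeze": 60
}}

```text
t: 4.05
tool_pos: [0.574, 0.3049, 0.0713]
tool_rot: [2.388, 2.041, 0.002]
contact_force: [-0.4, 1.1, -5.3]
opening: 0.016
```

```bash
python3 - <<'E'
from h import *
st(); img('wrist','w3'); d=img('side'); cut(d,120,160,300,330,4,'sd3')
E
```

```text
t 4.05 p [0.574  0.3049 0.0713] q [ 0.374  0.251  1.672 -0.     1.217  0.53 ] yaz -8.96 zax [ 0.002  0.    -1.   ] F [-0.4  1.1 -5.3] T [0.05 0.06 0.03] open 0.016
```

View pics/w3.png

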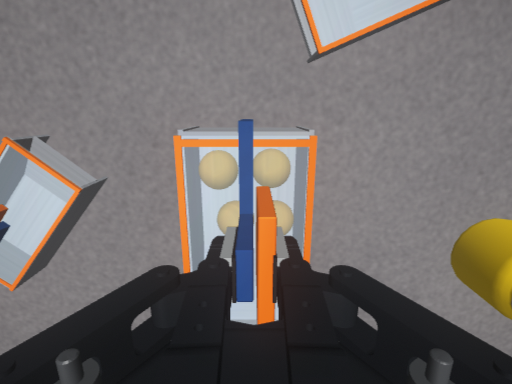

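View pics/sd3.png

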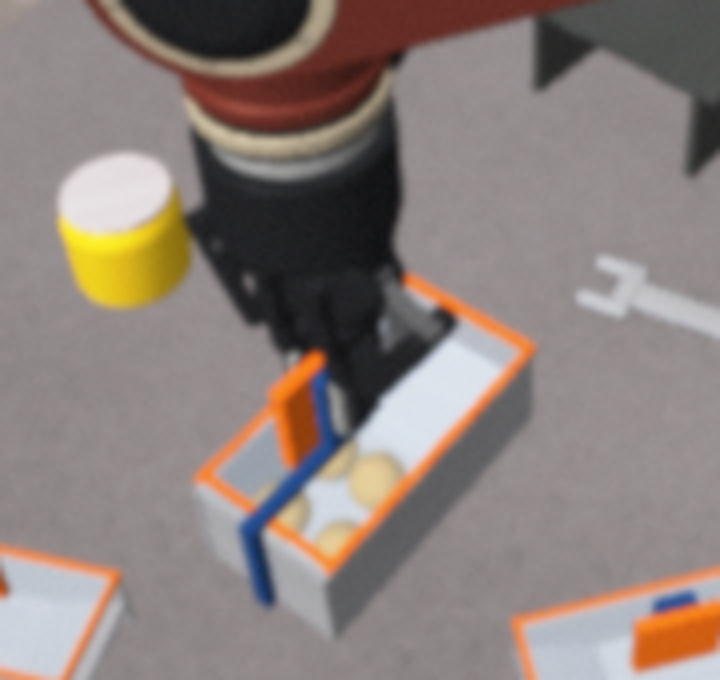

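The lid is shut: its orange rim is now flush with the scoop walls. Lifting.

Call:
{"api": "apply_moves", "payload": {
  "rows": [
    [0,0,-0.4,0,0,0],
    [0,0,-1.2,0,0,0],
    [0,0,-2.4,0,0,0],
    [0,0,-4,0,0,0],
    [0,0,-6,0,0,0],
    [0,0,-8,0,0,0],
    [0,0,-9.5,0,0,0],
    [0,0,-10.5,0,0,0],
    [0,0,-11,0,0,0],
    [0,0,-11,0,0,0],
    [0,0,-11,0,0,0],
    [0,0,-11,0,0,0]
  ]
}}

```text
t: 5.35
tool_pos: [0.5733, 0.3044, 0.1797]
tool_rot: [2.388, 2.041, -0.001]
contact_force: [0.4, -0.5, -6.8]
opening: 0.0162
```

```bash
python3 - <<'E'
from h import *
st(); img('wrist','w4'); d=img('side'); cut(d,120,130,300,300,4,'sd4')
delta((.5634,-.0516,.182),down(-13.6))
E
```

```text
t 5.35 p [0.5733 0.3044 0.1797] q [ 3.740e-01  1.440e-01  1.602e+00 -1.000e-03  1.395e+00  5.300e-01] yaz -8.97 zax [-0.    -0.001 -1.   ] F [ 0.4 -0.5 -6.8] T [-0.01 -0.02  0.05] open 0.0162
[-3.5337e+01  4.5490e+00 -1.8800e-01  5.0000e-03  3.0000e-03  9.2700e-01]
```

View pics/w4.png

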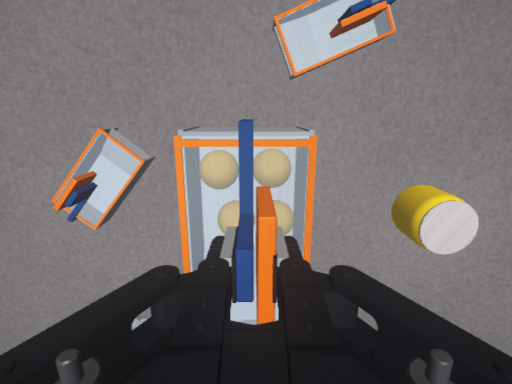

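View pics/sd4.png

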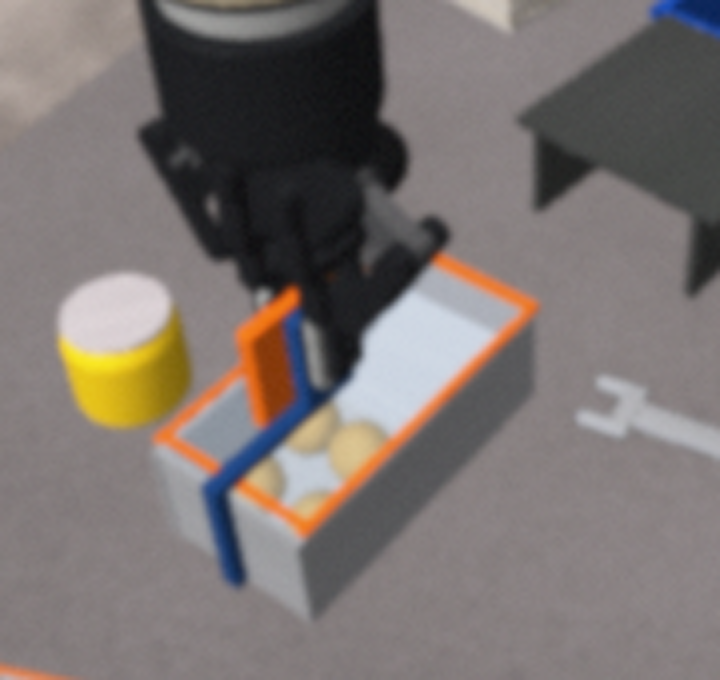

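The grip is steady and the scoop is level. Carrying it to above the rest.

Call:
{"api": "apply_moves", "payload": {
  "rows": [
    [-0.5,0,0,0,0,0],
    [-1.5,0.2,0,0,0,0],
    [-3.5,0.4,0,0,0,0.1],
    [-6,0.8,0,0,0,0.2],
    [-9,1.2,0,0,0,0.2],
    [-12,1.5,0,0,0,0.3],
    [-15,1.9,0,0,0,0.4],
    [-18,2.3,0,0,0,0.5],
    [-21,2.7,0,0,0,0.6],
    [-24,3.1,0,0,0,0.6],
    [-27,3.5,0,0,0,0.7],
    [-30,3.9,0,0,0,0.8],
    [-32.5,4.2,0,0,0,0.9],
    [-34.2,4.4,0,0,0,0.9],
    [-35.1,4.5,0,0,0,0.9],
    [-35.3,4.5,0,0,0,0.9],
    [-35.3,4.5,0,0,0,0.9],
    [-35.3,4.5,0,0,0,0.9]
  ]
}}

```text
t: 7.25
tool_pos: [0.5629, -0.0505, 0.1801]
tool_rot: [2.466, 1.946, 0.001]
contact_force: [0.5, -0.1, -6.7]
opening: 0.0158
```

```bash
python3 - <<'E'
from h import *
st(); img('wrist','w5'); d=img('side'); cut(d,200,60,400,220,4,'sd5');d=img('top'); cut(d,270,160,420,280,5,'tp5')
E
```

```text
t 7.25 p [ 0.5629 -0.0505  0.1801] q [-0.221 -0.053  1.805  0.     1.389  0.013] yaz -13.43 zax [ 0.  0. -1.] F [ 0.5 -0.1 -6.7] T [-0.03 -0.04  0.02] open 0.0158
```

View pics/w5.png

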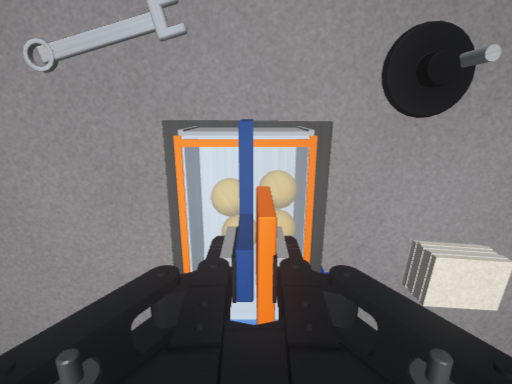

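View pics/sd5.png

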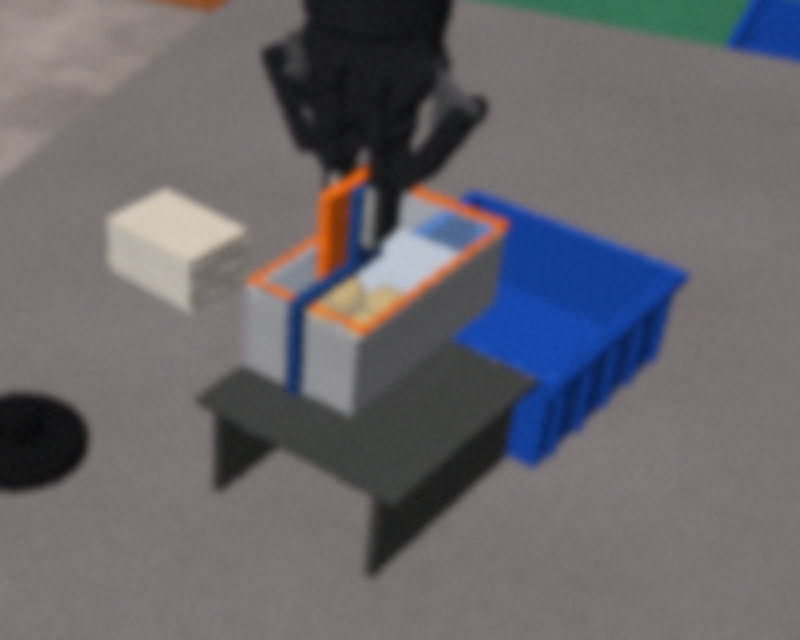

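View pics/tp5.png

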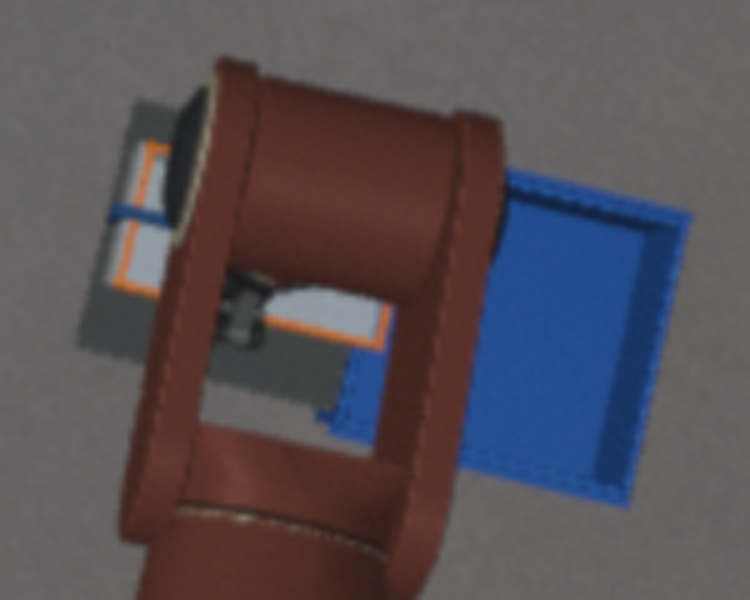

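The scoop is centred over the rest. Lowering.

Call:
{"api": "apply_moves", "payload": {
  "rows": [
    [0,0,0.8,0,0,0],
    [0,0,1.7,0,0,0],
    [0,0,2.5,0,0,0],
    [0,0,3.1,0,0,0],
    [0,0,3.5,0,0,0],
    [0,0,3.7,0,0,0],
    [0,0,3.85,0,0,0],
    [0,0,3.95,0,0,0],
    [0,0,3.95,0,0,0],
    [0,0,3.95,0,0,0]
  ]
}}

```text
t: 8.4
tool_pos: [0.5633, -0.0505, 0.1412]
tool_rot: [2.465, 1.946, 0.001]
contact_force: [-0.9, 0.0, -3.5]
opening: 0.0159
```

```bash
python3 - <<'E'
from h import *
st(); d=img('side'); cut(d,200,60,400,220,4,'sd6')
E
```

```text
t 8.4 p [ 0.5633 -0.0505  0.1412] q [-0.221 -0.016  1.837 -0.     1.319  0.013] yaz -13.4 zax [ 0.001 -0.    -1.   ] F [-0.9  0.  -3.5] T [0.03 0.16 0.03] open 0.0159
```

View pics/sd6.png

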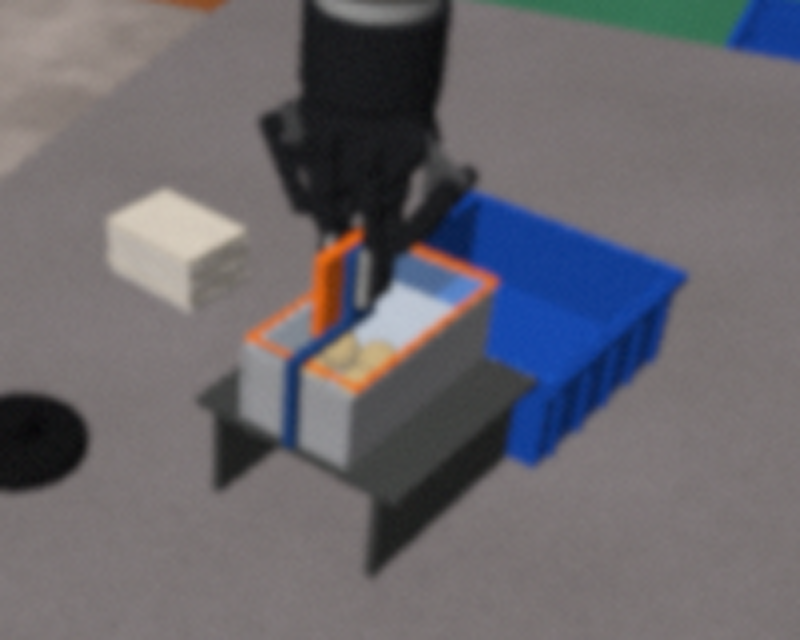

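Call:
{"api": "apply_moves", "payload": {
  "rows": [
    [0,0,0.05,0,0,0],
    [0,0,0.05,0,0,0],
    [0,0,0.05,0,0,0],
    [0,0,0.05,0,0,0],
    [0,0,0.05,0,0,0],
    [0,0,0.05,0,0,0],
    [0,0,0.05,0,0,0],
    [0,0,0.05,0,0,0],
    [0,0,-2,0,0,0],
    [0,0,-5,0,0,0],
    [0,0,-8,0,0,0],
    [0,0,-8,0,0,0],
    [0,0,-8,0,0,0]
  ],
  "grip": 0
}}

```text
t: 9.75
tool_pos: [0.5636, -0.0506, 0.222]
tool_rot: [2.464, 1.945, 0.003]
contact_force: [-0.4, -0.3, 0.4]
opening: 0.0854
```

```bash
python3 - <<'E'
from h import *
st(); w=img('wrist','w7'); cut(w,150,80,350,280,4,'w7z');d=img('side'); cut(d,200,60,400,220,4,'sd7')
E
```

```text
t 9.75 p [ 0.5636 -0.0506  0.222 ] q [-0.221 -0.084  1.764 -0.     1.459  0.013] yaz -13.4 zax [ 0.003 -0.001 -1.   ] F [-0.4 -0.3  0.4] T [-0.01  0.02 -0.01] open 0.0854
```

View pics/w7z.png

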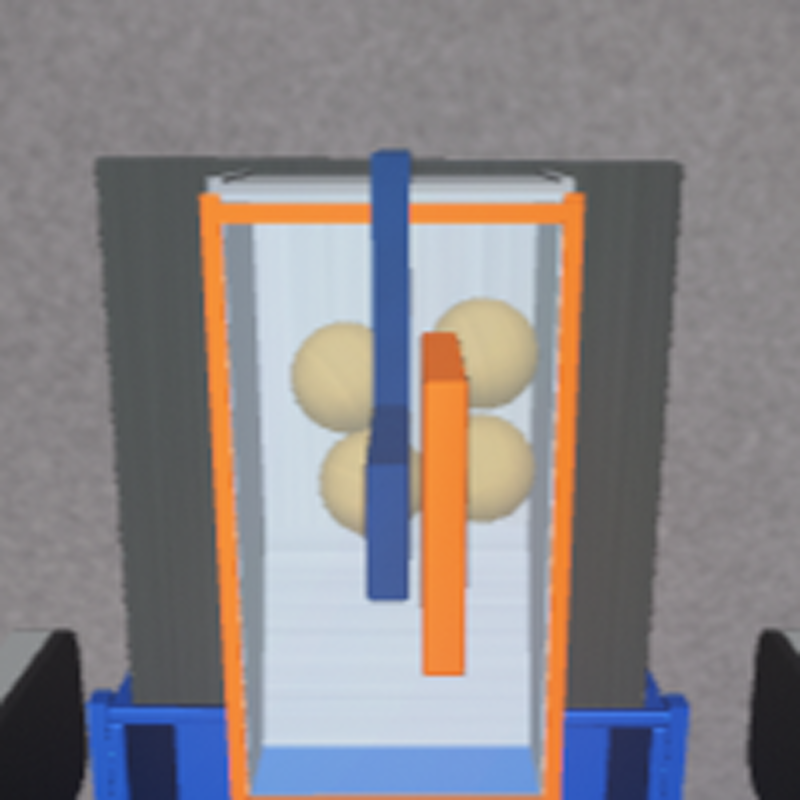

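View pics/sd7.png

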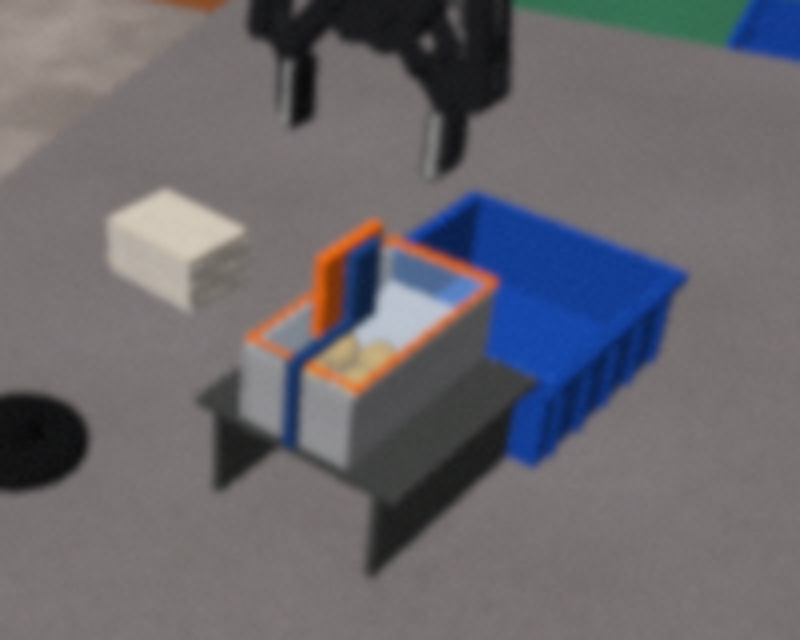

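```bash
python3 - <<'E'
from h import *
w=img('wrist'); o=ctrl.get_obs(); p=o['tool_pos']; M=R.from_rotvec(o['tool_rot']).as_matrix()
f=lambda q:(q[0]/4+150-.4,q[1]/4+80-.4)
for n,c in dict(fin=[(367,463),(410,463),(368,600),(409,600)],tab=[(423,380),(467,380),(422,675),(464,675)]).items():
    P=np.array([onz(w,f(q),.176) for q in c]); m=P.mean(0)
    print(n,m.round(4),((m-p)@M).round(4), 'long dir',np.degrees(np.arctan2(*(P[2]+P[3]-P[0]-P[1])[[1,0]])).round(2), 'len',np.linalg.norm(P[2]-P[0]).round(4),'wid',np.linalg.norm(P[1]-P[0]).round(4))
    if n=='tab': t=m
y=M[:,1]; T=t+.002*y; T[2]=.222
delta(T,down(-13.4+90)); delta(T,down(-13.4-90))
P=np.array([onz(w,f(q),.07) for q in [(97,158),(683,163),(648,705),(132,705)]]);print('rest',P.round(4),P.mean(0))
E
```

```text
fin [ 0.5577 -0.0478  0.176 ] [ 0.0014 -0.0049  0.0433] long dir -103.84 len 0.0257 wid 0.0075
tab [ 0.5673 -0.0502  0.176 ] [0.0013 0.0049 0.0433] long dir -103.43 len 0.0554 wid 0.0075
[ 1.2700e-01  6.8300e-01 -2.7500e-01 -1.7000e-02 -1.5000e-02 -1.8001e+01]
[ 1.2700e-01  6.8300e-01 -2.7500e-01 -1.5000e-02  1.7000e-02  1.7999e+01]
rest [[ 0.4982  0.0303  0.07  ]
 [ 0.6422 -0.0054  0.07  ]
 [ 0.6065 -0.1535  0.07  ]
 [ 0.4607 -0.1188  0.07  ]] [ 0.55189881 -0.0618631   0.07      ]
```

The scoop centre is within about 3 mm of the rest's centre and the lid is shut (the tab is 9.8 mm from the fin). Next I turn 90° to take the tab by its ends.

Call:
{"api": "apply_moves", "payload": {
  "rows": [
    [0,0.1,0,0,0,-1.5],
    [0.1,0.2,0,0,0,-3],
    [0.1,0.3,0,0,0,-4.5],
    [0.1,0.4,0,0,0,-6],
    [0.1,0.5,0,0,0,-7.5],
    [0.1,0.6,0,0,0,-9],
    [0.1,0.7,0,0,0,-10.5],
    [0.1,0.7,0,0,0,-12],
    [0.1,0.7,0,0,0,-13.5],
    [0.1,0.7,0,0,0,-15],
    [0.1,0.7,0,0,0,-16.5],
    [0.1,0.7,0,0,0,-18],
    [0.1,0.7,0,0,0,-18],
    [0.1,0.7,0,0,0,-18]
  ],
  "grip": 0
}}

```text
t: 11.3
tool_pos: [0.5688, -0.0508, 0.218]
tool_rot: [-0.37, -3.116, -0.001]
contact_force: [-0.0, 0.3, 0.3]
opening: 0.085
```

```bash
python3 - <<'E'
from h import *
st(); w=img('wrist','w8')
o=ctrl.get_obs(); p=o['tool_pos'].copy(); M=R.from_rotvec(o['tool_rot']).as_matrix(); p[2]=.176
print([proj(w,p+M[:,1]*dy)[0].round(1) for dy in(-.042,-.028,0,.028,.042)])
E
```

```text
t 11.3 p [ 0.5688 -0.0508  0.218 ] q [-0.219 -0.064  1.752 -0.     1.458 -1.553] yaz 76.44 zax [-0.004  0.001 -1.   ] F [-0.   0.3  0.3] T [ 0.01  0.05 -0.01] open 0.085
[array([194.2, 215.5]), array([214. , 215.5]), array([253.8, 215.5]), array([293.5, 215.4]), array([313.4, 215.4])]
```

View pics/w8.png

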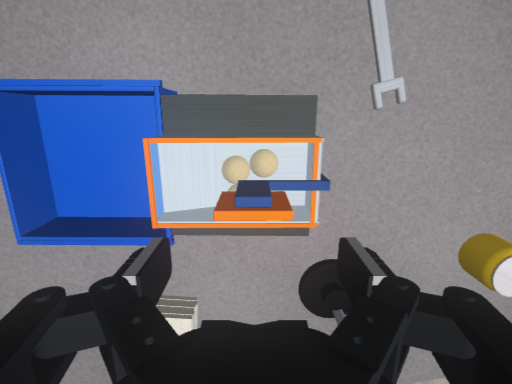

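Aligned: the tab spans px 215–293 and 214–293 was predicted. Going down to grip.

Call:
{"api": "apply_moves", "payload": {
  "rows": [
    [0,0,2,0,0,0],
    [0,0,4,0,0,0],
    [0,0,6,0,0,0],
    [0,0,7.2,0,0,0],
    [0,0,7.5,0,0,0],
    [0,0,7.5,0,0,0]
  ],
  "grip": 0
}}

```text
t: 11.95
tool_pos: [0.5686, -0.0508, 0.1431]
tool_rot: [-0.371, -3.116, -0.001]
contact_force: [0.2, 0.3, 0.1]
opening: 0.0854
```

Call:
{"api": "apply_moves", "payload": {
  "rows": [
    [0,0,0,0,0,0],
    [0,0,0,0,0,0],
    [0,0,0,0,0,0],
    [0,0,0,0,0,0],
    [0,0,0,0,0,0],
    [0,0,0,0,0,0],
    [0,0,0,0,0,0]
  ],
  "grip": 1,
  "squeeze": 20
}}

```text
t: 12.65
tool_pos: [0.5694, -0.0514, 0.1446]
tool_rot: [-0.371, -3.118, 0.001]
contact_force: [0.0, -2.8, 5.1]
opening: 0.0555
```

```bash
python3 - <<'E'
from h import *
st(); w=img('wrist','w9'); d=img('side'); cut(d,200,60,400,220,4,'sd9')
E
```

```text
t 12.65 p [ 0.5694 -0.0514  0.1446] q [-2.200e-01 -3.000e-03  1.818e+00 -1.000e-03  1.328e+00 -1.553e+00] yaz 76.43 zax [-0.002 -0.001 -1.   ] F [ 0.  -2.8  5.1] T [-0.32  0.1   0.1 ] open 0.0555
```

View pics/w9.png

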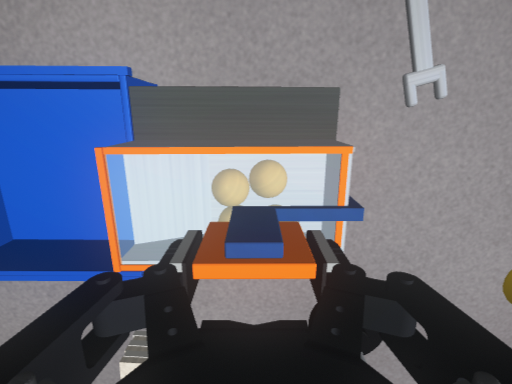

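View pics/sd9.png

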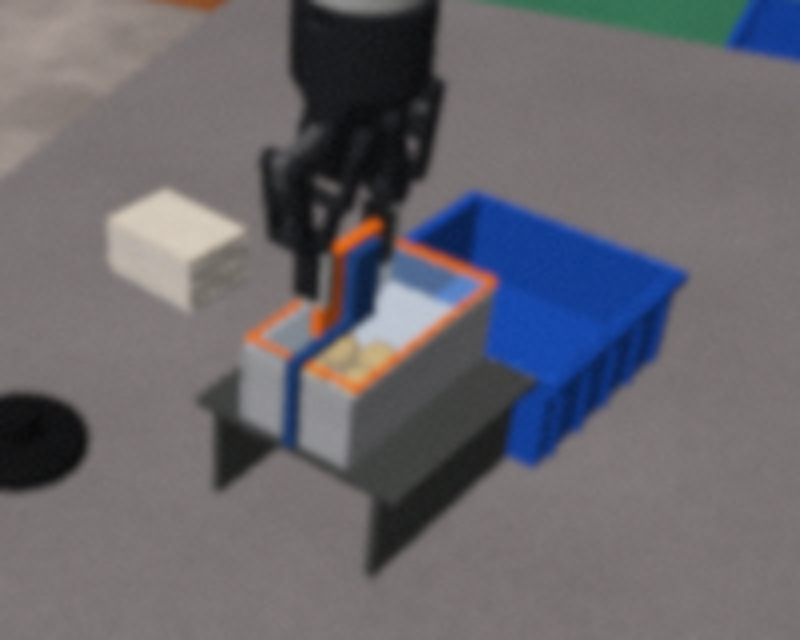

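Call:
{"api": "apply_moves", "payload": {
  "rows": [
    [-0.3,0,-0.1,0,0,0],
    [-0.9,0,-0.1,0,0,0],
    [-1.6,0,-0.1,0,0,0],
    [-2.4,0,-0.1,0,0,0],
    [-3.2,0,-0.1,0,0,0],
    [-4,0,-0.1,0,0,0],
    [-4.8,0,-0.1,0,0,0],
    [-5.6,0,-0.1,0,0,0],
    [-6.4,0,-0.1,0,0,0],
    [-7,0,-0.1,0,0,0],
    [-7.4,0,-0.1,0,0,0],
    [-7.6,0,-0.1,0,0,0],
    [-7.6,0,-0.1,0,0,0],
    [-7.6,0,-0.1,0,0,0]
  ]
}}

```text
t: 14.15
tool_pos: [0.6433, -0.0691, 0.1455]
tool_rot: [-0.371, -3.118, 0.001]
contact_force: [0.4, 1.6, -4.0]
opening: 0.0553
```

```bash
python3 - <<'E'
from h import *
st(); w=img('wrist','w10'); d=img('side'); cut(d,200,60,400,220,4,'sd10')
E
```

```text
t 14.15 p [ 0.6433 -0.0691  0.1455] q [-2.220e-01  1.690e-01  1.634e+00 -1.000e-03  1.340e+00 -1.555e+00] yaz 76.42 zax [-0.001 -0.    -1.   ] F [ 0.4  1.6 -4. ] T [ 0.38 -0.27 -0.13] open 0.0553
```

View pics/w10.png

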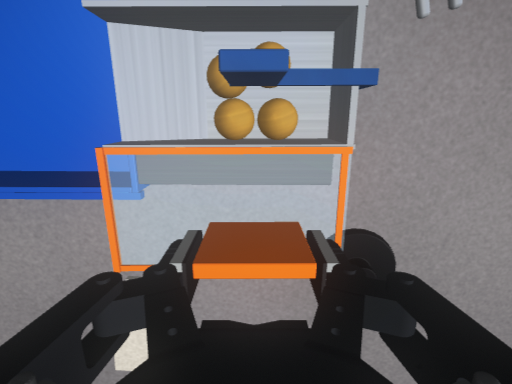

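View pics/sd10.png

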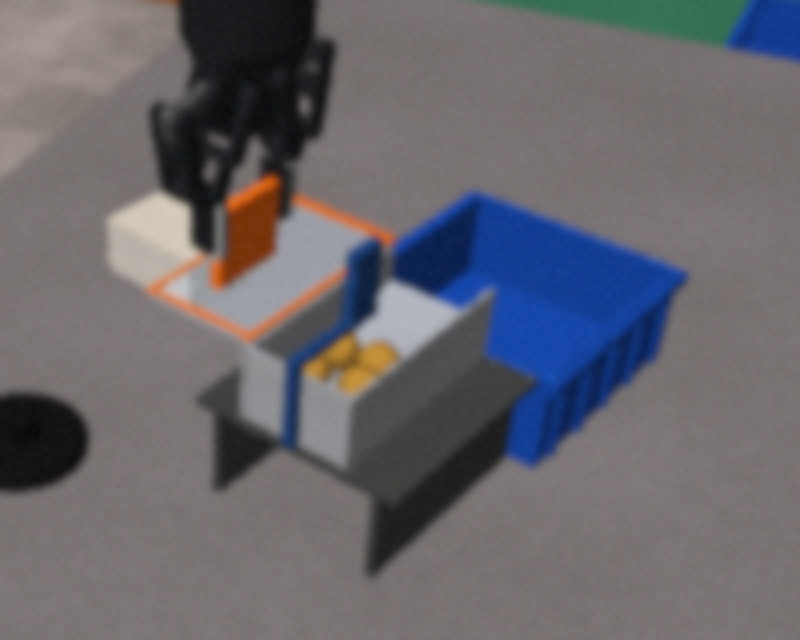

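The lid is aside by about 75 mm and the scoop has not moved. Releasing, rising and turning back.

Call:
{"api": "apply_moves", "payload": {
  "rows": [
    [0,0,0,0,0,0],
    [0,0,0,0,0,0],
    [0,0,0,0,0,0],
    [0,0,0,0,0,0],
    [0,0,0,0,0,0],
    [0,0,-2,0,0,0],
    [0,0,-4.5,0,0,0],
    [0,0,-7.5,0,0,0],
    [0,0,-7.5,0,0,0]
  ],
  "grip": 0
}}

```text
t: 15.15
tool_pos: [0.646, -0.0697, 0.2267]
tool_rot: [0.37, 3.111, -0.002]
contact_force: [0.8, -0.7, 0.5]
opening: 0.0857
```

```bash
python3 - <<'E'
from h import *
st(); delta((.5577,-.0478,.22),down(-13.6))
E
```

```text
t 15.15 p [ 0.646  -0.0697  0.2267] q [-2.220e-01  1.080e-01  1.563e+00 -1.000e-03  1.463e+00 -1.555e+00] yaz 76.43 zax [ 0.008 -0.003 -1.   ] F [ 0.8 -0.7  0.5] T [ 0.    0.01 -0.06] open 0.0857
[ 9.1    0.055  0.594  0.07   0.081 18.005]
```

Call:
{"api": "apply_moves", "payload": {
  "rows": [
    [0.7,0,0,0,0,1.5],
    [1.5,0,0,0,0,3],
    [2.3,0,0,0,0,4.5],
    [3,0,0,0,0,6],
    [3.8,0,0,0,0,7.5],
    [4.5,0,0,0,0,9],
    [5.3,0,0,0,0,10.5],
    [6,0,0,0,0,12],
    [6.8,0,0,0,0,13.5],
    [7.6,0,0,0,0,15],
    [8.3,0,0,0,0,16.5],
    [9.1,0,0,0,0,18],
    [9.1,0,0,0,0,18],
    [9.1,0,0,0,0,18]
  ]
}}

```text
t: 16.55
tool_pos: [0.5574, -0.0483, 0.2254]
tool_rot: [2.46, 1.943, 0.007]
contact_force: [-0.0, -0.4, 0.7]
opening: 0.0853
```

```bash
python3 - <<'E'
from h import *
st(); w=img('wrist','w11'); cut(w,150,80,350,280,4,'w11z');d=img('side'); cut(d,200,60,400,220,4,'sd11')
E
```

```text
t 16.55 p [ 0.5574 -0.0483  0.2254] q [-2.190e-01 -1.050e-01  1.777e+00 -1.000e-03  1.461e+00  1.500e-02] yaz -13.42 zax [ 0.008 -0.003 -1.   ] F [-0.  -0.4  0.7] T [ 0.01 -0.04 -0.02] open 0.0853
```

View pics/w11z.png

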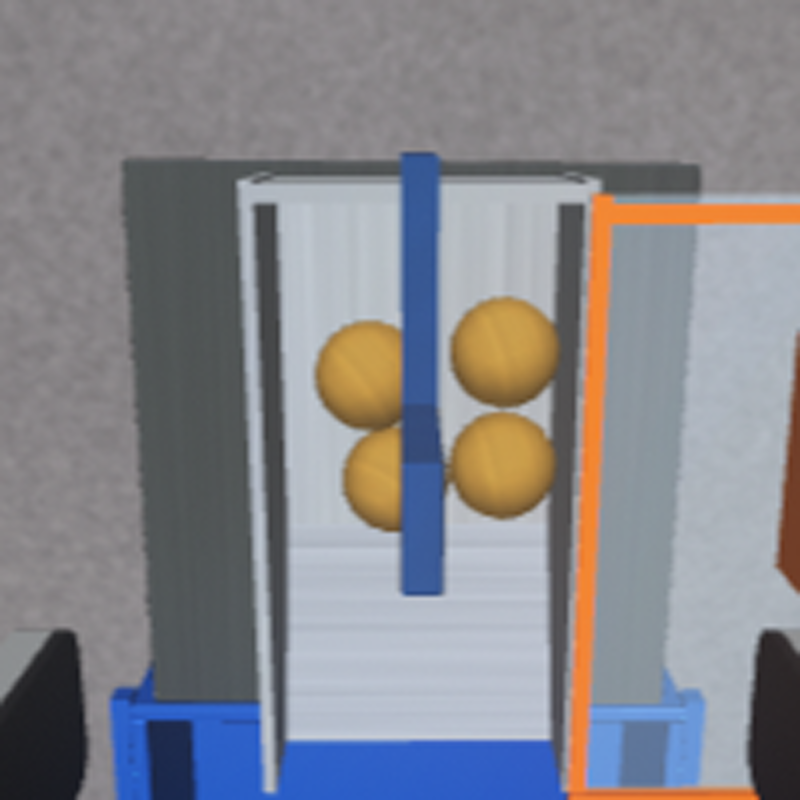

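View pics/w11.png

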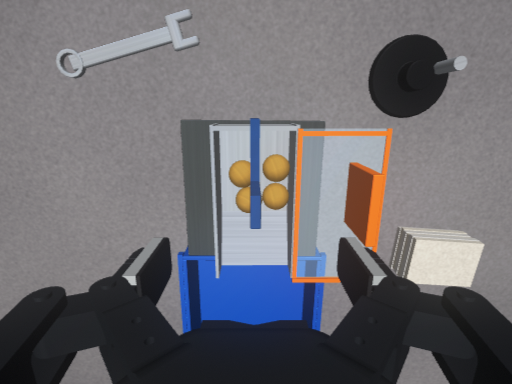

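The scoop stands open with all four balls inside. Computing the descent to the fin.

```bash
python3 - <<'E'
from h import *
w=img('wrist'); o=ctrl.get_obs(); p=o['tool_pos']; M=R.from_rotvec(o['tool_rot']).as_matrix()
f=lambda q:(q[0]/4+150-.4,q[1]/4+80-.4)
P=np.array([onz(w,f(q),.176) for q in [(402,462),(443,462),(402,594),(443,594)]]); m=P.mean(0)
print(m)
delta((*m[:2],.141),down(-13.6))
E
```

```text
[ 0.558976   -0.04890497  0.176     ]
[-1.300e-02  6.400e-02  8.472e+00  9.400e-02  7.000e-03  2.100e-02]
```

Call:
{"api": "apply_moves", "payload": {
  "rows": [
    [0,0.1,2,0.1,0,0],
    [0,0.1,4,0.1,0,0],
    [0,0.1,6,0.1,0,0],
    [0,0.1,7.5,0.1,0,0],
    [0,0.1,8.4,0.1,0,0],
    [0,0.1,8.4,0.1,0,0],
    [0,0.1,8.4,0.1,0,0]
  ]
}}

```text
t: 17.4
tool_pos: [0.5597, -0.049, 0.1421]
tool_rot: [2.467, 1.945, -0.001]
contact_force: [-1.2, -0.4, 0.9]
opening: 0.0854
```

Call:
{"api": "apply_moves", "payload": {
  "rows": [
    [0,0,0,0,0,0],
    [0,0,0,0,0,0],
    [0,0,0,0,0,0],
    [0,0,0,0,0,0],
    [0,0,0,0,0,0],
    [0,0,0,0,0,0],
    [0,0,0,0,0,0],
    [0,0,0,0,0,0],
    [0,0,0,0,0,0]
  ],
  "grip": 1,
  "squeeze": 80
}}

```text
t: 18.3
tool_pos: [0.5595, -0.0488, 0.1421]
tool_rot: [-2.467, -1.945, 0.001]
contact_force: [-2.8, 1.4, 2.4]
opening: 0.0074
```

```bash
python3 - <<'E'
from h import *
st(); w=img('wrist','w12'); d=img('side'); cut(d,200,60,400,220,4,'sd12')
E
```

```text
t 18.3 p [ 0.5595 -0.0488  0.1421] q [-2.190e-01 -2.500e-02  1.844e+00 -1.000e-03  1.323e+00  1.600e-02] yaz -13.49 zax [-0.001 -0.    -1.   ] F [-2.8  1.4  2.4] T [ 0.1   0.38 -0.02] open 0.0074
```

View pics/w12.png

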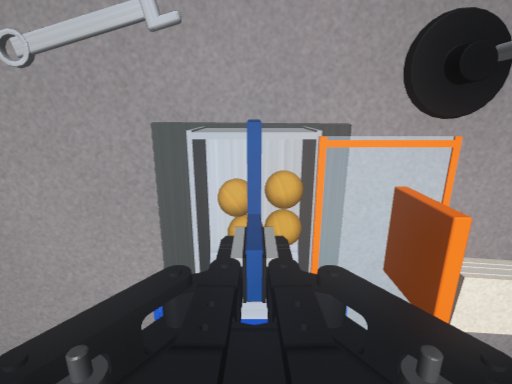

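View pics/sd12.png

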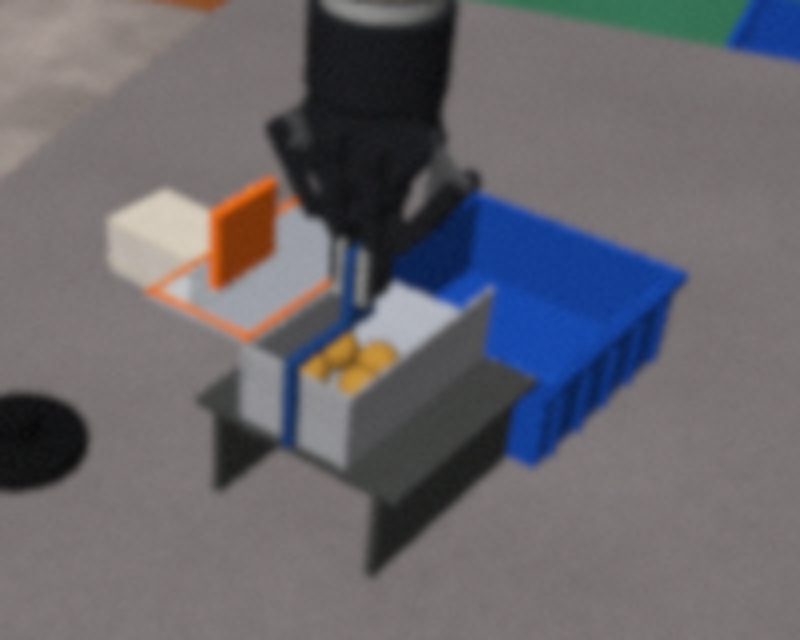

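Call:
{"api": "apply_moves", "payload": {
  "rows": [
    [0,0,-0.4,0,0,0],
    [0,0,-1.2,0,0,0],
    [0,0,-2.4,0,0,0],
    [0,0,-3.8,0,0,0],
    [-0.5,0,-4.6,0,0,0],
    [-1.5,0,-5,0,0,0],
    [-3,0,-5,0,0,0],
    [-5,0,-5,0,0,0],
    [-7,0,-5,0,0,0],
    [-9,0,-5,0,0,0],
    [-11,0,-5,0,0,0],
    [-13,0,-5,0,0,0],
    [-14.6,0,-5,0,0,0],
    [-15.6,0,-5,0,0,0],
    [-16,0,-5,0,0,0],
    [-16.1,0,-5,0,0,0],
    [-16.1,0,-5,0,0,0],
    [-16.1,0,-5,0,0,0]
  ]
}}

```text
t: 20.2
tool_pos: [0.5222, -0.2047, 0.1922]
tool_rot: [-2.466, -1.946, 0.001]
contact_force: [0.8, 0.6, -6.2]
opening: 0.0068
```

```bash
python3 - <<'E'
from h import *
st(); w=img('wrist','w13'); d=img('side'); cut(d,200,30,400,190,4,'sd13')
E
```

```text
t 20.2 p [ 0.5222 -0.2047  0.1922] q [-0.506 -0.072  1.803 -0.     1.411 -0.272] yaz -13.44 zax [-0.001 -0.    -1.   ] F [ 0.8  0.6 -6.2] T [0.06 0.05 0.01] open 0.0068
```

View pics/w13.png

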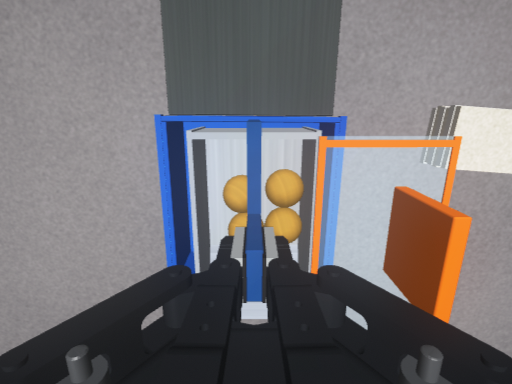

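View pics/sd13.png

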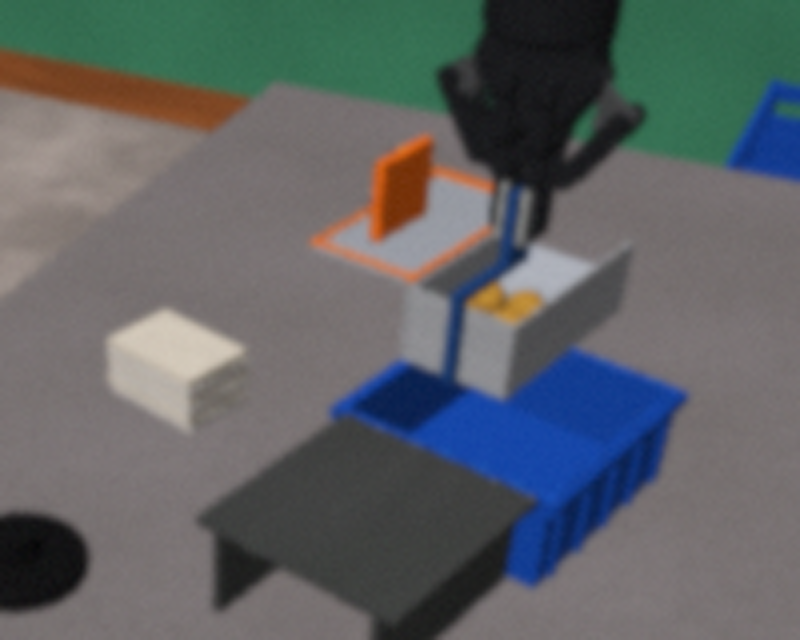

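First part of the tip, 25° about the grip point, to check the wrist tracks it.

Call:
{"api": "apply_moves", "payload": {
  "rows": [
    [0.1,0,0.2,0,0.5,0],
    [0.2,0,0.5,0,1.2,0],
    [0.3,0,1,0,2,0],
    [0.5,0,1.5,0,3,0],
    [0.65,0,1.8,0,4,0],
    [0.8,0,1.8,0,5,0],
    [0.8,0,1.8,0,5,0]
  ]
}}

```text
t: 21.0
tool_pos: [0.5233, -0.1983, 0.1728]
tool_rot: [-2.224, -1.751, -0.489]
contact_force: [-0.9, 0.5, -7.6]
opening: 0.0069
```

```bash
python3 - <<'E'
from h import *
st(); d=img('side'); cut(d,200,30,400,190,4,'sd14')
E
```

```text
t 21.0 p [ 0.5233 -0.1983  0.1728] q [-0.689  0.029  1.782  0.388  1.536 -0.506] yaz -13.54 zax [ 0.096  0.41  -0.907] F [-0.9  0.5 -7.6] T [-0.73  0.27 -0.04] open 0.0069
```

View pics/sd14.png

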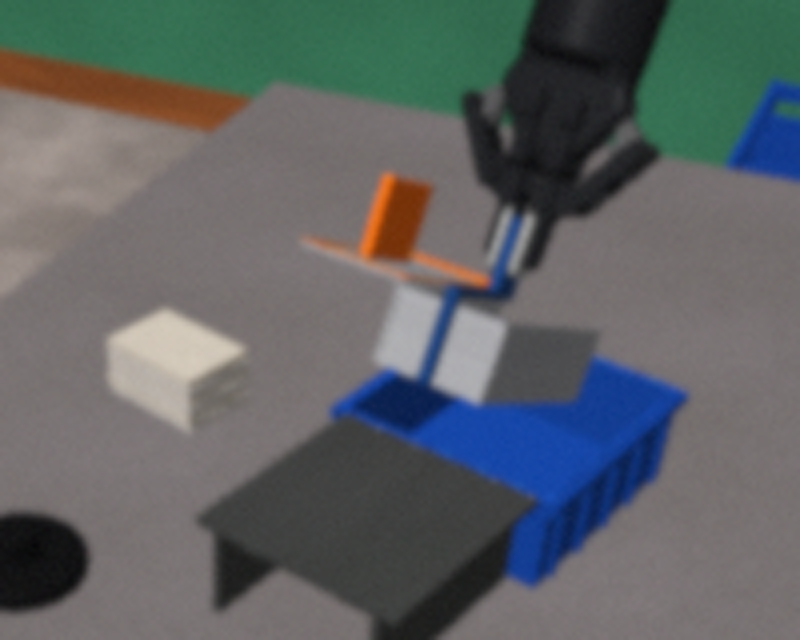

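Call:
{"api": "apply_moves", "payload": {
  "rows": [
    [0.15,0,0,0,0.9,0],
    [0.3,0,0,0,1.9,0],
    [0.5,0,-0.1,0,3,0],
    [0.65,0,-0.1,0,4,0],
    [0.8,0,-0.2,0,5,0],
    [1,0,-0.3,0,6.2,0],
    [1,0,-0.3,0,6.2,0],
    [1,0,-0.3,0,6.2,0],
    [1,0,-0.3,0,6.2,0],
    [1,0,-0.3,0,6.2,0],
    [1,0,-0.3,0,6.2,0],
    [1,0,-0.3,0,6.2,0],
    [1,0,-0.3,0,6.2,0],
    [1,0,-0.3,0,6.2,0]
  ]
}}

```text
t: 22.45
tool_pos: [0.5255, -0.1902, 0.1803]
tool_rot: [-1.852, -1.458, -0.979]
contact_force: [1.0, 1.3, -3.4]
opening: 0.0068
```

```bash
python3 - <<'E'
from h import *
st(); d=img('side'); cut(d,200,30,400,190,4,'sd15'); img('wrist','w15')
d=img('top'); cut(d,270,160,420,280,5,'tp15')
E
```

```text
t 22.45 p [ 0.5255 -0.1902  0.1803] q [-0.84   0.222  1.731  0.773  1.8   -0.669] yaz -13.5 zax [ 0.192  0.805 -0.562] F [ 1.   1.3 -3.4] T [-0.88  0.28 -0.01] open 0.0068
```

View pics/sd15.png

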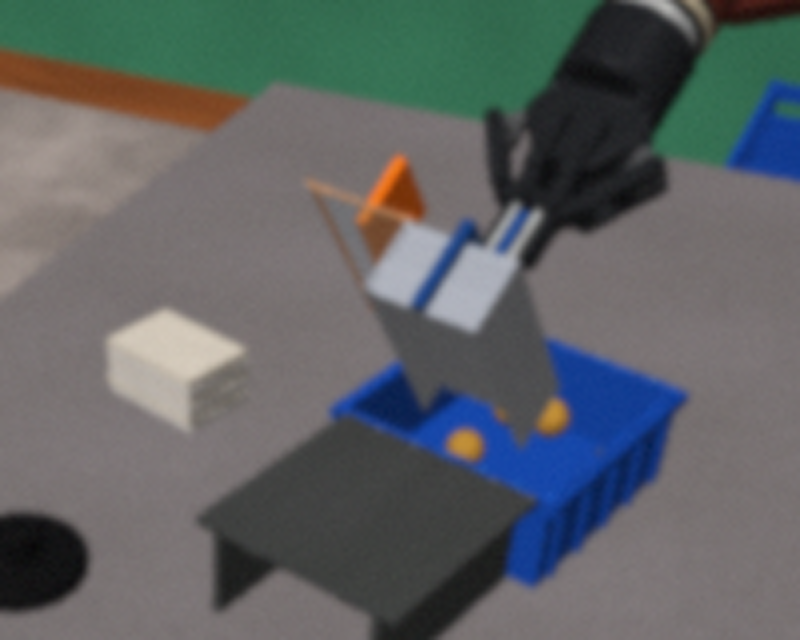

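View pics/w15.png

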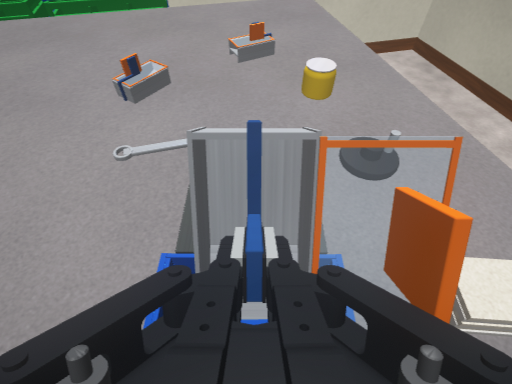

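View pics/tp15.png

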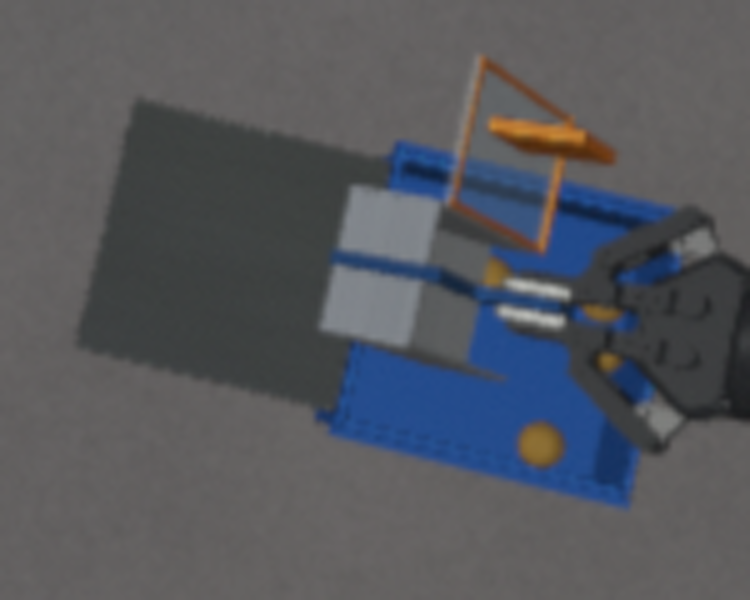

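All four balls are visible in the crate in the top view, and the force reading dropped by about 3.7 N, so the scoop is empty. Now computing the return.

```bash
python3 - <<'E'
from h import *
o=st(); Rm=R.from_rotvec(o['tool_rot']); g=o['tool_pos']-.019*Rm.as_matrix()[:,2]; print('grip',g)
delta(o['tool_pos']+[0,0,.05],Rm)
for th in range(50,-1,-10):
    # level target then tip by th
    Rt=down(-13.5)*R.from_rotvec([0,np.radians(th),0]); G=g+[0,0,.05]; delta(G+.019*Rt.as_matrix()[:,2],Rt)
E
```

```text
t 22.6 p [ 0.5255 -0.1903  0.1802] q [-0.84   0.223  1.731  0.773  1.8   -0.669] yaz -13.5 zax [ 0.192  0.805 -0.562] F [-1.   0.5 -3.9] T [-0.91  0.31  0.02] open 0.0072
grip [ 0.52182229 -0.20561978  0.19089561]
[ 4.137 -0.009 -2.808  0.     0.     0.   ]
[ 3.944 -0.007 -2.818 -0.012 -1.167 -0.018]
[ 3.619 -0.007 -2.88  -0.014 -3.167 -0.017]
[ 3.309 -0.006 -2.998 -0.015 -5.167 -0.015]
[ 3.025e+00 -6.000e-03 -3.168e+00 -1.700e-02 -7.167e+00 -1.400e-02]
[ 2.774e+00 -6.000e-03 -3.384e+00 -1.800e-02 -9.167e+00 -1.300e-02]
[ 2.5650e+00 -6.0000e-03 -3.6410e+00 -1.9000e-02 -1.1167e+01 -1.1000e-02]
```

Call:
{"api": "apply_moves", "payload": {
  "rows": [
    [0.5,0,-0.3,0,0,0],
    [1.4,0,-0.95,0,0,0],
    [2.6,0,-1.8,0,0,0],
    [3.7,0,-2.5,0,-0.3,0],
    [3.9,0,-2.8,0,-1.2,0],
    [3.8,0,-2.85,0,-2.2,0],
    [3.6,0,-2.9,0,-3.2,0],
    [3.45,0,-2.95,0,-4.2,0],
    [3.3,0,-3,0,-5.2,0],
    [3.2,0,-3.1,0,-6.2,0],
    [3,0,-3.2,0,-7.2,0],
    [2.9,0,-3.3,0,-8.2,0],
    [2.8,0,-3.4,0,-9.2,0],
    [2.7,0,-3.5,0,-10.2,0],
    [2.6,0,-3.6,0,-11,0],
    [2.6,0,-3.6,0,-11.2,0],
    [2.6,0,-3.6,0,-11.2,0],
    [2.6,0,-3.6,0,-11.2,0]
  ]
}}

```text
t: 24.4
tool_pos: [0.522, -0.205, 0.2224]
tool_rot: [-2.467, -1.944, 0.004]
contact_force: [-0.8, -1.0, -3.6]
opening: 0.0065
```

```bash
python3 - <<'E'
from h import *
st(); d=img('side'); cut(d,200,30,400,190,4,'sd16'); img('wrist','w16')
# target: return to where it was (fin) 
delta((.5590,-.0488,.185),down(-13.5))
E
```

```text
t 24.4 p [ 0.522  -0.205   0.2224] q [-0.506 -0.094  1.772 -0.002  1.464 -0.27 ] yaz -13.53 zax [-0.002 -0.001 -1.   ] F [-0.8 -1.  -3.6] T [0.02 0.01 0.02] open 0.0065
[ 1.6107e+01 -5.4000e-02  3.6720e+00 -2.3000e-02  2.3000e-02 -1.2000e-02]
```

View pics/sd16.png

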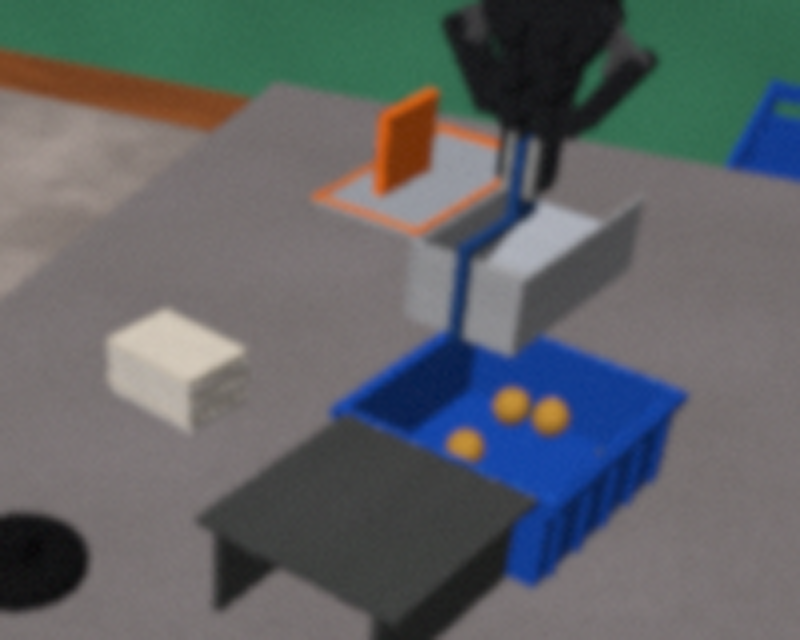

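View pics/w16.png

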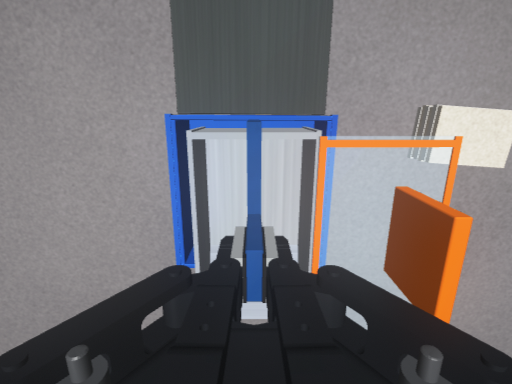

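The scoop is empty and level. Carrying it back to the rest and lowering.

Call:
{"api": "apply_moves", "payload": {
  "rows": [
    [0.5,0,0,0,0,0],
    [1.5,0,0,0,0,0],
    [3.2,0,0,0,0,0],
    [5.2,0,0,0,0,0],
    [7.2,0,0,0,0,0],
    [9.2,0,0,0,0,0],
    [11.2,0,0.5,0,0,0],
    [13.2,0,1.2,0,0,0],
    [14.8,0,2.2,0,0,0],
    [15.8,0,3.5,0,0,0],
    [16.1,0,4.8,0,0,0],
    [16.1,0,6,0,0,0],
    [16.1,0,7,0,0,0],
    [16.1,0,7.5,0,0,0],
    [16.1,0,7.8,0,0,0],
    [16.1,0,8,0,0,0],
    [16.1,0,8.05,0,0,0],
    [16.1,0,8.05,0,0,0],
    [16.1,0,8.05,0,0,0]
  ]
}}

```text
t: 26.4
tool_pos: [0.5599, -0.0495, 0.1422]
tool_rot: [2.467, 1.943, -0.004]
contact_force: [-1.9, -1.4, 0.3]
opening: 0.0071
```

```bash
python3 - <<'E'
from h import *
st(); d=img('side'); cut(d,200,60,400,220,4,'sd17')
E
```

```text
t 26.4 p [ 0.5599 -0.0495  0.1422] q [-0.219 -0.024  1.843 -0.003  1.323  0.018] yaz -13.57 zax [-0.001 -0.002 -1.   ] F [-1.9 -1.4  0.3] T [-0.15  0.32  0.  ] open 0.0071
```

View pics/sd17.png

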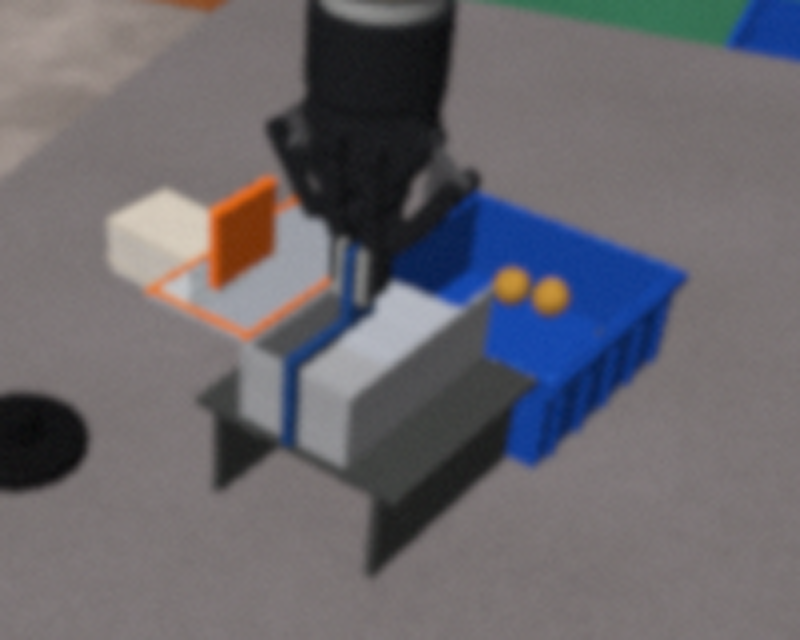

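The rest carries it (tool force about 0 N). Releasing and rising.

Call:
{"api": "apply_moves", "payload": {
  "rows": [
    [0,0,0,0,0,0],
    [0,0,0,0,0,0],
    [0,0,0,0,0,0],
    [0,0,0,0,0,0],
    [0,0,0,0,0,0],
    [0,0,0,0,0,0],
    [0,0,0,0,0,0],
    [0,0,-1.5,0,0,0],
    [0,0,-4,0,0,0],
    [0,0,-8,0,0,0],
    [0,0,-12,0,0,0],
    [3,-1,-14,0,0,0],
    [7,-4,-14,0,0,0],
    [12,-8,-14,0,0,0],
    [17,-12,-14,0,0,0],
    [22,-14,-14,0,0,0],
    [22,-14,-14,0,0,0],
    [22,-14,-14,0,0,0]
  ],
  "grip": 0
}}

```text
t: 28.25
tool_pos: [0.4744, 0.2007, 0.2832]
tool_rot: [2.462, 1.949, -0.001]
contact_force: [0.6, -0.5, -0.1]
opening: 0.0853
```

```bash
python3 - <<'E'
from h import *
st(); d=img('side','sd18f'); cut(d,200,60,400,220,4,'sd18');d=img('top','tp18f'); cut(d,270,130,420,280,5,'tp18')
E
```

```text
t 28.25 p [0.4744 0.2007 0.2832] q [ 2.560e-01 -2.390e-01  1.800e+00 -1.000e-03  1.581e+00  4.880e-01] yaz -13.27 zax [ 0.    -0.001 -1.   ] F [ 0.6 -0.5 -0.1] T [-0.02 -0.02  0.  ] open 0.0853
```

View pics/sd18.png

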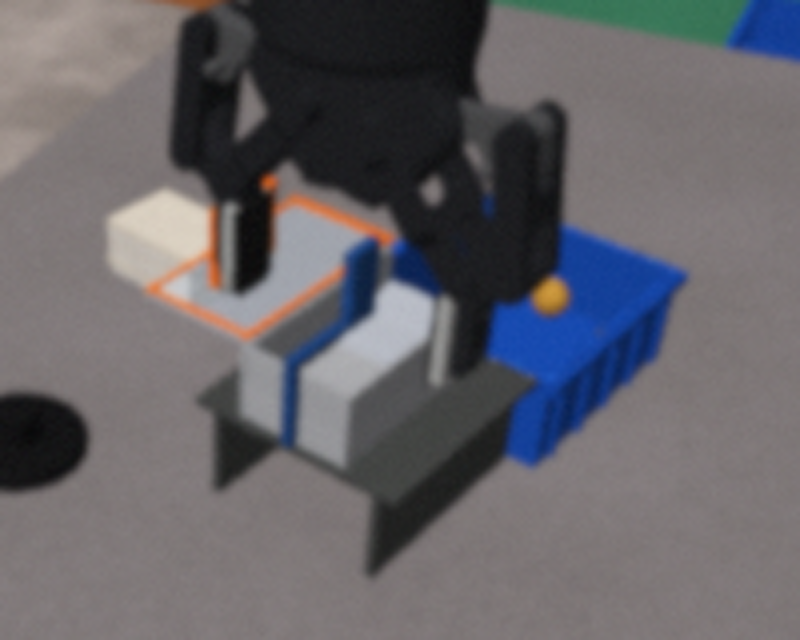

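View pics/tp18.png

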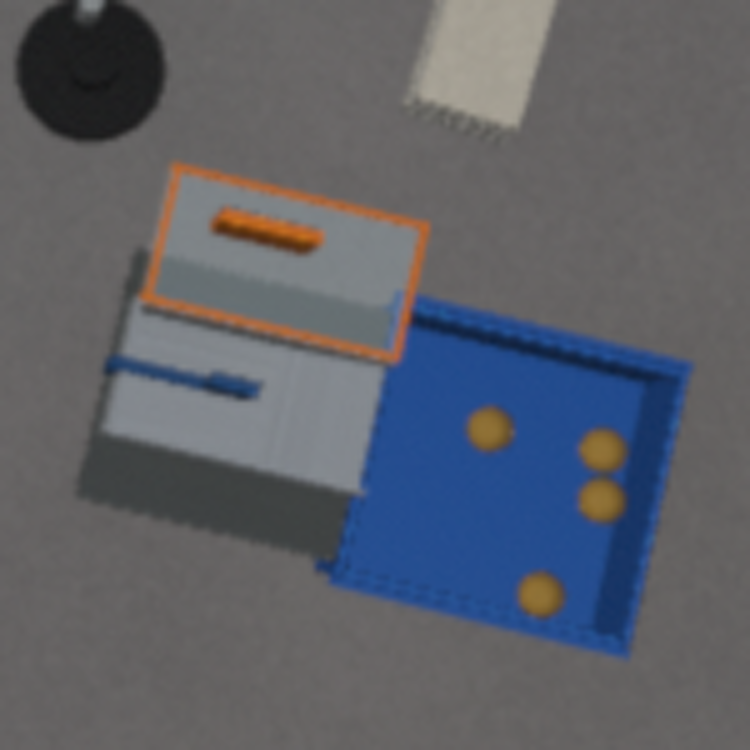

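View pics/tp18f.png

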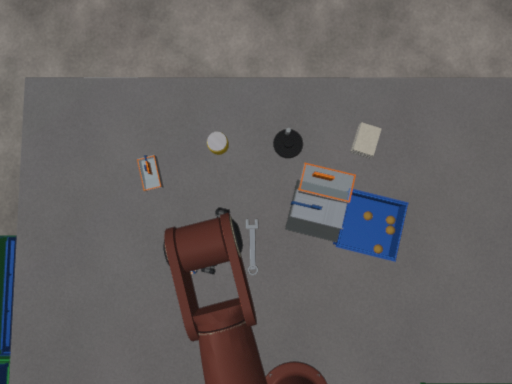

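```bash
python3 - <<'E'
from h import *
d=img('top'); f=lambda p:(p[0]/5+270-.4,p[1]/5+130-.4)
r=np.array([.554,-.0635]);c=np.array([.5147,-.226]);a=np.radians(-103.6);x=np.array([np.cos(a),np.sin(a)]);y=np.array([-x[1],x[0]])
fin=onz(d,f((235,385)),.176)[:2]; s=fin+.015*x; print('scoop via fin',(s-r)@x,(s-r)@y)
F=np.mean([onz(d,f(q),.12)[:2] for q in [(362,492),(102,432)]],0)+.038*y; print('via near rim',(F-r)@x,(F-r)@y)
for b in [(488,429),(602,450),(601,500),(540,595)]:
    p=onz(d,f(b),.02)[:2]-c; print('ball',(p@x).round(3),(p@y).round(3))
st()
E
```

```text
scoop via fin 0.0011063083810284897 0.0032927112859186193
via near rim 0.0006870351343703248 0.003552640492696475
ball -0.008 0.026
ball 0.062 0.03
ball 0.068 0.0
ball 0.044 -0.064
t 28.4 p [0.4758 0.1972 0.2826] q [ 0.25  -0.239  1.8   -0.003  1.58   0.487] yaz -13.56 zax [ 0.    -0.003 -1.   ] F [-0.5  0.5  0.9] T [ 0.03 -0.01 -0.01] open 0.0855
```

All checks are within limits, so I'm handing in.

```bash
python3 -c "
from h import *
print(ctrl.finish_job())"
```

```text
the job is handed in; nothing more can be done
None
```

I carried out the whole task and handed it in at about 28 s of the 66 s allowed; the hand-in gives no verdict.

- **Carry:** I pinched tab and fin together to shut the lid and stood the scoop on the rest with its mouth to the crate. The tab was still 9.8 mm from the fin on the rest, so the lid had stayed shut.
- **Pour:** I slid the lid about 75 mm aside by the ends of its tab. I then tipped the scoop about 56° over the crate by its fin, and the balls ran out.
- **Finish:** I stood the empty scoop back on the rest, let go and moved the arm clear.

In the last pictures:

- **Balls:** All four lie inside the crate. The outermost are at x = 68 mm (limit 85) and y = −64 mm (limit 80) from its centre.
- **Scoop:** It looks upright, released and still, about 1 mm (x) and 3 mm (y) from the rest's centre. Two separate measurements agree on this.
- **Bystanders:** The cards, tin, handwheel and wrench look unmoved by eye; I did not measure them.

Estimates of the rest's centre from the top and wrist cameras differed by about 5 mm, well inside the 45 mm tolerance. No check failed.

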